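Close the tote's outlet and gather its parts in the outlet corner

ROBOT

A 7-joint arm with a two-finger parallel gripper is mounted at the origin on a cart in front of the work surface, level with it; the furniture and walls round the work are solid. World frame = base frame: x ahead of the robot, y to its left, z up, the work surface at z = 0. Lengths are in m, angles in rad, forces in N, time in s.
With the tool pointing down it reaches from about 0.4 to 0.85 m from the base axis. Payload 4.5 kg.
Tool frame: the origin (TCP) lies on the centre line of the jaws, within the pads' length; the fingertips stand 11 mm ahead of it and the grasp point (between the pads) lies 8 mm behind it; z points along the fingers, y is the line along which they close (so a half turn about z gives the same grasp; the last joint's range is limited). The gripper opens to 88 mm and grips with 3 to 60 N. Pads are 18 mm wide; open, the fingers measure 123 mm over their backs; the gripper's body (75 mm by 187 mm) begins 45 mm behind the grasp point.
Start: joints at [-1.231, 0.689, -0.195, 1.565, 0.157, 0.902, -0.215], TCP at [0.188, 0.596, 0.25] pointing down, gripper open.
Joint ranges: [-3.01, 3.01], [-0.46, 2.08], [-1.47, 1.51], [0.13, 2.56], [-1, 4.14], [0.04, 2.09], [-2.66, 2.66]. Speed limits (rad/s): [2.57, 2.57, 3.14, 3.14, 3.14, 3.14, 3.14].

INTERFACE

Orientations are given as a unit quaternion [x, y, z, w].
In Python, from plant import * gives the robot as it stands. The module is installed in compiled form; this text tells all that it offers.
- The arm moves only by the tool send_rows, never from a script. Its argument "motion" is a list of rows, each an object of numbers: "x", "y", "z": the shift along the tool's x, y, z in cm; "rx", "ry", "rz": the turn, a rotation vector about the tool's x, y, z in rad; "jaw": the finger opening in cm, from 0 to 8.81. In form: [{"x": .., "y": .., "z": .., "rx": .., "ry": .., "rz": .., "jaw": ..}, ...]. A call has exactly 5 rows; each row shifts and turns the commanded pose from where the row before left it, along the tool's axes as they then stand; what a row does not reach is not made up. A row lasts 1/10 s, in which the tool goes at most 50 mm and 8.59 degrees, less where a joint would pass 70% of its speed; a pose out of reach is approached as far as the arm can. A call is refused whole if a number of a shift passes 5 or a number of a turn 0.15, either way. A call with a gripper value outside its range is refused whole. The fingers move at their own pace and stop on an object; "grip_force" is the grip in N (left out, the last holds). Time passes only in rows, so rows that do not move let the fingers close, or fill a call up. It gives the time, the measured TCP pose, the force, the opening and the grip force at its end, in the units of the state.
- get_state(): the state, without advancing time (a new reading comes with each control period).
- snapshot(name): name is "scene" or "top" or "wrist"; returns a dict with "img" (420x560x3 uint8, red, green, blue), "vertical_fov" (degrees; the focal length in pixels is half the picture's height over the tangent of half this angle, whatever the lens; pixels are square), "cx", "cy" (the principal point, pixels), "extrinsics" (4x4, takes a point from camera to world coordinates). Camera axes: x right, y up, looking along -z (the intrinsics and any distortion apply to the point x, -y, -z); pixel columns grow to the right and rows downward; lengths in m; the calibration is good to about 2 mm. A picture is of the moment at which its call begins. There is no depth.
- finish_job(): hands the job in; it is judged then, once.
The state is a dict: "clock": time; "q": joint angles; "qd": joint speeds; "joint_torque": joint torques, N m; "tool_pos": TCP position; "eef_rot": TCP orientation; "contact_force": force on the tool from outside, world axes, zero at the start; "moment": the same for the moment, N m; "opening": opening from 0.0 (shut) to 1.0 (fully open); "finger_force": force on a finger pad.
Only numpy, scipy, OpenCV 4.12 (cv2) and the standard library are available. Lean on these libraries where they do the work, as an engineer would, in place of code of your own. Each camera call takes 0.05 s, during which the arm holds its last target. There are 200 camera calls.

TASK

A small grey tote on the worktop holds two nuts and a bush, lying loose. While the tote stands flat, set the square plug block upright into the square outlet pocket at the tote's corner until it is fully home; then take the tote by its handle bar, lift it clear of the worktop and tilt it by about 30 degrees so that all three parts slide into the corner beside the plug. Finish while still holding the tote by the bar like that, tilted and still, with the plug home in its pocket; leave the piston pin and the valve spring that stand near the tote where they are.

Things in the scene. Friction and masses are not known exactly. Their poses are not given: they have to be found in the camera images.
- tote: loose grey tote, 110 x 90 mm inside (x, y), walls 5 mm thick up to z = 50 mm, inner floor at z = 6 mm; about 0.4 kg. Origin: centre of its underside, z up; x points away from the robot within 0.3 rad. Outside its -x wall, at the -y corner, is a square outlet pocket, open to the inside by a slot 29 mm wide. A pump housing 0.12 m high stands close to its right side (-y)
- bar (a point): centre of the tote's handle bar, at x = 0, y = 0, z = 120 mm in the tote's frame: a straight aluminium bar along the tote's y, 12 mm thick (x), 16 mm high (z), free over about 95 mm of length, on two uprights at the side walls. Tall steel rack uprights stand between the robot and the worktop, at x = 0.31 and y = 0.12, 0.50 and -0.35: arms must pass between them
- pocket (a point): centre of the floor of the square outlet pocket, at (-78.5, -26.5, 6) mm in the tote's frame; the pocket is 37 x 37 mm clear, sides along the tote's x and y, 44 mm deep below the wall tops, with 45 degree lead-in lips up to z = 57 mm that widen the mouth to about 50 mm; axes as the tote
- corner (a point): the inside corner of the tote beside the pocket, at (-55, -45, 6) mm in the tote's frame, where the parts must gather (centres within 65 mm of it). The tote is slick inside: parts start to slide at about 8 degrees of tilt, along a wall at about 12, and may queue against one another
- low_foot (a point): the outermost lower corner of the pocket, at (-102, -50, 0) mm in the tote's frame: the tote's lowest point when it is tilted towards that corner
- plug_center (a point): centre (half-way up) of the loose aluminium plug block, a square prism 34 x 34 mm, 85 mm high, 0.13 kg, standing upright; axes along its sides, z up; chamfered foot. Home, its centre is 42.5 mm above the pocket floor. It starts in one of two places in front of the tote on the right (the piston pin in the other)
- nut_a_center (a point): centre of a hex nut 24 x 28 mm, 12 mm high, loose in the tote
- nut_b_center (a point): centre of a second, smaller hex nut 19 x 22 mm, 10 mm high, loose in the tote
- bush_center (a point): centre of a plain round bush 30 mm across, 22 mm high, loose in the tote
- pin_center (a point): centre of a round piston pin 26 mm across, 60 mm high, standing on the worktop; to be left alone
- coil_center (a point): centre of a valve spring 31 mm across, 45 mm high, standing on the worktop left of the tote; to be left alone
Not all that is in view belongs to the job. What is shaped like the part that bears plug_center but yellow is not meant.

How it is judged:
On the way:
1. the plug block stands fully home in the outlet pocket while the tote is flat on the worktop (z of plug_center in the frame of pocket between 0.038 and 0.047 m and x of plug_center in the frame of pocket between -0.006 and 0.006 m and y of plug_center in the frame of pocket between -0.006 and 0.006 m and angle between tote's own z axis and vertical below 0.08 rad and height (world z) of tote below 0.01 m), for 0.2 s.
At the end, for the whole second after the job is handed in: the fingers hold the tote still, tilted 20 to 43 degrees, its lowest corner at least 8 mm above the worktop; the plug is home in its pocket (within 7 mm); the centres of both nuts and the bush lie within 65 mm of the tote's corner beside the plug (angle between tote's own z axis and vertical between 0.35 and 0.75 rad and height (world z) of low_foot above 0.008 m and contact force between the fingers and tote above 1 N and linear speed of tote below 0.03 m/s and angular speed of tote below 0.15 rad/s and z of plug_center in the frame of pocket between 0.036 and 0.05 m and x of plug_center in the frame of pocket between -0.007 and 0.007 m and y of plug_center in the frame of pocket between -0.007 and 0.007 m and distance between each of nut_a_center, nut_b_center, bush_center and corner below 0.065 m); the arm keeps its last pose, push and grip.
It fails at once if the piston pin or the valve spring outside the tote is moved more than 3 cm (distance of any of pin_center, coil_center from where it was at the start of the episode above 0.03 m).
It also fails if it takes over 69 s, if anything falls off the work surface, if the arm or the gripper's body presses on something with over 40 N, if the wrist force passes 120 N, or if a joint passes its speed limit or range.

## Working session

There is one attempt and no reset: what is moved stays moved. The work goes in short steps, Python scripts to look and compute and a tool call to move; the robot and the scene stay as the last step left them, time stands still between calls to the robot, and variables do not carry over. Pictures are saved under pics/ and viewed, at most 10 in all, crops included, and the job is handed in when it is done.

Besides the shell and the picture viewer there is one more tool, called after "Request:" as name([rows], argument=value, ...), one row to a line, values as JSON. send_rows: Moves the arm, as the interface text tells. Its arguments: {"type":"object","properties":{"motion":{"type":"array"},"grip_force":{"type":"number"}},"required":["motion"]}

```bash
mkdir -p pics; ls
python3 - <<'E'
from plant import *
import cv2,numpy as np
s=get_state();print(s)
for n in ("scene","top"):
    d=snapshot(n);cv2.imwrite(f"pics/{n}0.png",d["img"][:,:,::-1]);print(n,d["vertical_fov"],d["cx"],d["cy"],np.round(d["extrinsics"],4).tolist(),[k for k in d])
E
```

```text
pics
{'clock': 0.0, 'q': array([-1.23118398,  0.69000122, -0.19451737,  1.56634294,  0.15732816,
        0.90250259, -0.2150596 ]), 'qd': array([ 0.00018663,  0.00146015,  0.00087816,  0.00264592, -0.00066885,
       -0.00010948,  0.0002619 ]), 'joint_torque': array([ 2.76004748e-04, -5.27569020e+01, -1.26656301e+00, -1.53423142e+01,
       -5.25534817e-02,  6.64742023e-03,  1.70586109e-04]), 'tool_pos': array([0.18803339, 0.59539877, 0.24889965]), 'eef_rot': array([ 1.52239441e-01,  9.88343204e-01, -9.27173675e-04, -6.52534825e-05]), 'contact_force': array([-0.1332018 ,  1.37265728,  0.01670397]), 'moment': array([ 0.01821959, -0.0506702 , -0.0537346 ]), 'finger_force': 0.0, 'opening': 0.9987850340236128}
scene 49.34609459841754 277.41658517322736 218.18782358406918 [[0.4347, 0.643, -0.6305, -0.0509], [-0.9005, 0.3178, -0.2966, -0.3873], [0.0097, 0.6968, 0.7172, 0.6878], [0.0, 0.0, 0.0, 1.0]] ['img', 'vertical_fov', 'cx', 'cy', 'extrinsics']
top 48.6002443492911 279.83356161313657 207.35856981461873 [[0.0285, 0.9948, -0.0979, 0.3888], [-0.9993, 0.0306, 0.0193, -0.1183], [0.0222, 0.0973, 0.995, 0.9761], [0.0, 0.0, 0.0, 1.0]] ['img', 'vertical_fov', 'cx', 'cy', 'extrinsics']
```

View pics/scene0.png

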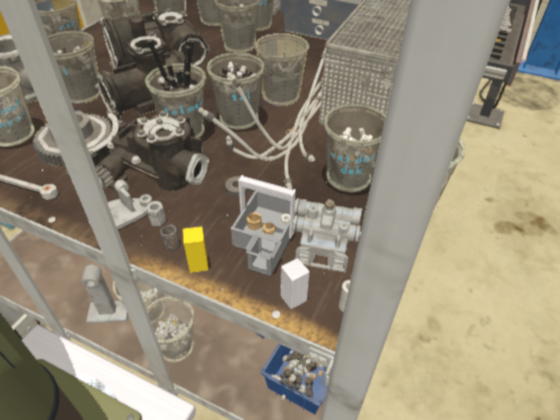

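View pics/top0.png

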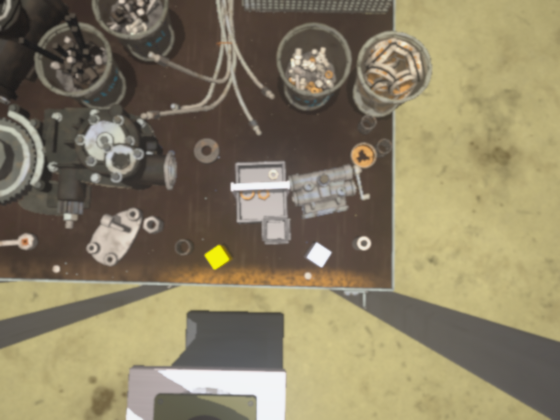

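The top view shows the tote at about (262,190), its pocket at (276,230), a white square block at (319,254), a yellow decoy block at (217,257), the pin at (363,243) and the pump at (325,190). There are two block candidates. The yellow one (217,257) is excluded by its colour. The white/aluminium one at (319,254) is in front of the tote on the right, so it fits the description. I'll confirm it in an enlarged crop.

```bash
cat > h.py <<'E'
import cv2,numpy as np
from plant import *
from scipy.spatial.transform import Rotation as R
def ray(d,u,v):
    E=np.array(d["extrinsics"]);h=d["img"].shape[0];f=h/2/np.tan(np.radians(d["vertical_fov"]/2))
    r=E[:3,:3]@np.array([(u-d["cx"])/f,-(v-d["cy"])/f,-1]);return E[:3,3],r
def onz(d,u,v,z):
    o,r=ray(d,u,v);return o+r*(z-o[2])/r[2]
def proj(d,p):
    E=np.array(d["extrinsics"]);h=d["img"].shape[0];f=h/2/np.tan(np.radians(d["vertical_fov"]/2))
    c=E[:3,:3].T@(np.array(p)-E[:3,3]);return d["cx"]+f*c[0]/-c[2],d["cy"]-f*c[1]/-c[2]
E
python3 - <<'E'
from h import *
t=snapshot("top");s=snapshot("scene")
a=cv2.resize(t["img"][145:280,215:385],None,fx=4.4,fy=4.4,interpolation=cv2.INTER_CUBIC)
cv2.imwrite("pics/c1.png",a[:,:,::-1])
b=cv2.resize(s["img"][165:315,215:375],None,fx=4,fy=4,interpolation=cv2.INTER_CUBIC)
cv2.imwrite("pics/c2.png",b[:,:,::-1])
m=(t["img"].min(2)>185).astype(np.uint8);n,l,st,c=cv2.connectedComponentsWithStats(m)
for i in range(1,n):
    if 100<st[i,4]<3000 and 140<c[i][1]<300:
        r=cv2.minAreaRect(cv2.findContours((l==i).astype(np.uint8),0,1)[0][0])
        print(st[i],c[i],r,onz(t,*c[i],0.085))
E
```

```text
[107 147  25  18 130] [117.00769231 152.40769231] ((116.85986328125, 153.076416015625), (11.652070045471191, 26.81572151184082), 61.38954162597656) [0.57349732 0.18210206 0.085     ]
[231 180  59  11 460] [260.18478261 184.8826087 ] ((259.9924011230469, 184.79116821289062), (8.448962211608887, 58.252410888671875), 87.91743469238281) [ 0.51895717 -0.09638054  0.085     ]
[243 195  39  24 665] [262.6        207.29022556] ((262.1358337402344, 207.22451782226562), (20.39459800720215, 40.48204803466797), 79.3803482055664) [ 0.47560255 -0.10244319  0.085     ]
[268 223  15  15 197] [275.31979695 230.34010152] ((275.0, 230.0), (14.0, 14.0), 90.0) [ 0.4319991  -0.12821514  0.085     ]
[116 224  22  32 214] [125.87383178 238.3317757 ] ((123.57081604003906, 237.69740295410156), (14.674729347229004, 34.26287078857422), 31.607501983642578) [0.40842301 0.15506006 0.085     ]
[307 243  24  24 333] [318.51651652 254.52552553] ((318.6153564453125, 254.57691955566406), (18.30510711669922, 18.027755737304688), 33.690067291259766) [ 0.388265   -0.21206129  0.085     ]
```

View pics/c1.png

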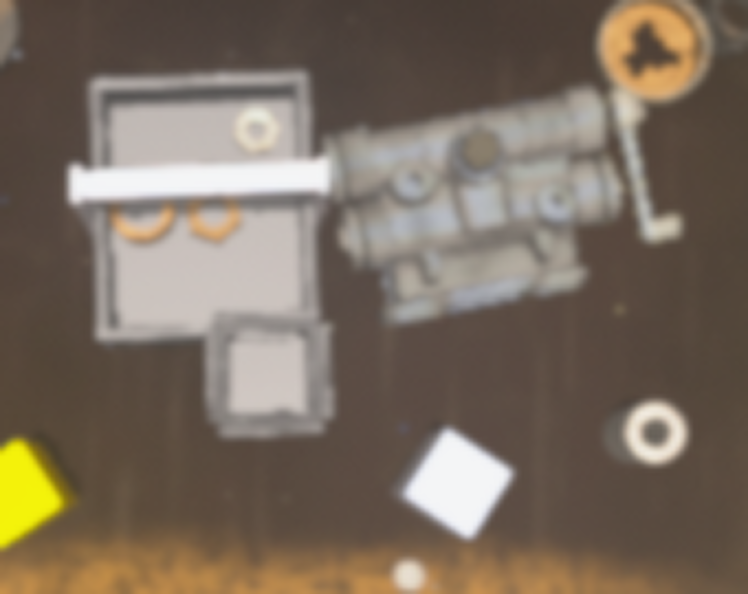

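View pics/c2.png

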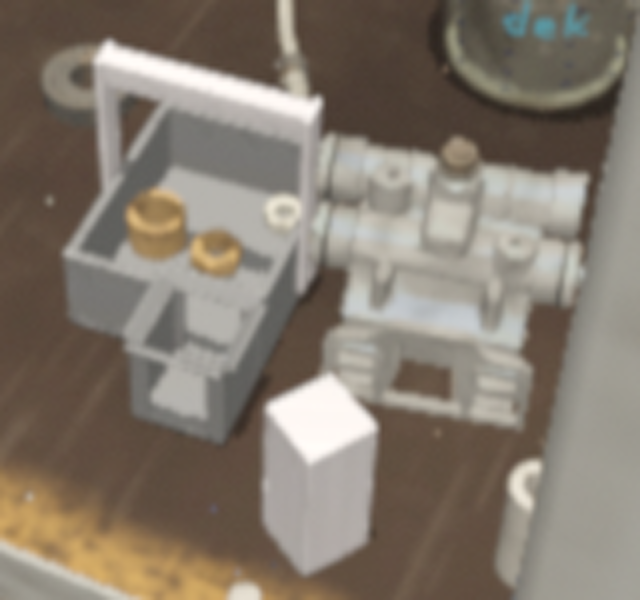

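The crops show the white square block standing at c1 (457,483), which is top px (319,254). It is the plug. The tote bar runs from c1 (70,185) to (330,175), the pocket opening is centred at about c1 (268,375), and the pin at (655,433) is the other thing standing in front.

Run:
```python
from h import *
t=snapshot("top");s=snapshot("scene")
T=lambda x,y:((x+.5)/4.4-.5+215,(y+.5)/4.4-.5+145)
S=lambda x,y:((x+.5)/4-.5+215,(y+.5)/4-.5+165)
pl=np.array([onz(t,*T(*p),.085) for p in [(450,428),(513,472),(470,538),(402,492)]])
print("plug top",pl.round(4).tolist(),pl.mean(0)); e=pl-np.roll(pl,1,0);print(np.degrees(np.arctan2(e[:,1],e[:,0])),np.linalg.norm(e,axis=1))
ps=np.array([onz(s,*S(*p),.085) for p in [(265,410),(328,375),(377,427),(311,463)]])
print("plug scene",ps.mean(0)); e=ps-np.roll(ps,1,0);print(np.degrees(np.arctan2(e[:,1],e[:,0])),np.linalg.norm(e,axis=1))
b=np.array([onz(t,*T(*p),.128) for p in [(70,185),(330,175)]]);print("bar top",b,b.mean(0),np.degrees(np.arctan2(*(b[0]-b[1])[[1,0]])),np.linalg.norm(b[0]-b[1]))
b=np.array([onz(s,*S(*p),.128) for p in [(105,52),(318,105)]]);print("bar scene",b,b.mean(0),np.degrees(np.arctan2(*(b[0]-b[1])[[1,0]])))
for n,d,P in(("top",t,[T(*p) for p in [(97,340),(93,80),(307,75)]]),("scn",s,[S(*p) for p in[(68,255)]])):
    print("rim",n,[onz(d,*p,.05).round(4).tolist() for p in P])
print("pocket lip",[onz(t,*T(*p),.057).round(4).tolist() for p in [(207,315),(332,318),(330,430),(217,434)]])
print("pocket floor",onz(t,*T(268,376),.006))
print("pin",onz(t,*T(655,433),.06))
```

```text
plug top [[0.4123, -0.2084, 0.085], [0.394, -0.2363, 0.085], [0.365, -0.2181, 0.085], [0.384, -0.1882, 0.085]] [ 0.38879715 -0.21274435  0.085     ]
[ -35.62967768 -123.30021921  147.93188007   57.63970619] [0.03480658 0.03328914 0.0342043  0.03544412]
plug scene [ 0.38550027 -0.21494248  0.085     ]
[  60.20029478  -28.9957223  -118.91205057  149.52332847] [0.03278797 0.03280595 0.03364609 0.03332629]
bar top [[ 0.50765484 -0.04314005  0.128     ]
 [ 0.51532332 -0.15156605  0.128     ]] [ 0.51148908 -0.09735305  0.128     ] 94.04553262112063 0.10869684229683406
bar scene [[ 0.50609658 -0.04873197  0.128     ]
 [ 0.51688953 -0.15289349  0.128     ]] [ 0.51149305 -0.10081273  0.128     ] 95.9157286942311
rim top [[0.4482, -0.0512, 0.05], [0.5674, -0.0449, 0.05], [0.573, -0.1428, 0.05]]
rim scn [[0.4469, -0.0572, 0.05]]
pocket lip [[0.4605, -0.1007, 0.057], [0.4609, -0.157, 0.057], [0.4105, -0.1574, 0.057], [0.4073, -0.1069, 0.057]]
pocket floor [ 0.4364067  -0.12950029  0.006     ]
pin [ 0.41335278 -0.30307858  0.06      ]
```

Request:
send_rows([
  {"y": -3, "z": -5, "jaw": 5.6},
  {"y": -4, "z": -5, "jaw": 5.6},
  {"y": -4, "z": -5, "jaw": 5.6},
  {"y": -5, "z": -4, "jaw": 5.6},
  {"y": -5, "z": -3, "jaw": 5.6},
])

```text
schema error: expected keys x, y, z, rx, ry, rz, jaw
```

Request:
send_rows([
  {"y": -4, "z": -1, "jaw": 5.6},
  {"y": -4, "jaw": 5.6},
  {"y": -4, "jaw": 5.6},
  {"y": -3, "jaw": 5.6},
  {"y": -2, "jaw": 5.6},
])

```text
schema error: expected keys x, y, z, rx, ry, rz, jaw
```

Run:
```python
from h import *
s=get_state();print(s["clock"],s["q"].round(3),s["tool_pos"].round(4),R.from_quat(s["eef_rot"]).as_matrix().round(3).tolist(),s["contact_force"])
```

```text
0.3 [-1.231  0.689 -0.195  1.566  0.157  0.903 -0.215] [0.1881 0.5958 0.2495] [[-0.954, 0.301, -0.0], [0.301, 0.954, -0.001], [-0.0, -0.001, -1.0]] [ 0.61638117 -0.16364518 -0.35927137]
```

All keys are required in every row.

Request:
send_rows([
  {"x": 0, "y": -3, "z": -5, "rx": 0, "ry": 0, "rz": 0, "jaw": 5.6},
  {"x": 0, "y": -4, "z": -5, "rx": 0, "ry": 0, "rz": 0, "jaw": 5.6},
  {"x": 0, "y": -4, "z": -5, "rx": 0, "ry": 0, "rz": 0, "jaw": 5.6},
  {"x": 0, "y": -4, "z": -4, "rx": 0, "ry": 0, "rz": 0, "jaw": 5.6},
  {"x": 0, "y": -5, "z": -2, "rx": 0, "ry": 0, "rz": 0, "jaw": 5.6},
])

```text
clock: 0.8
tool_pos: [0.1368, 0.4345, 0.4273]
eef_rot: [0.152, 0.988, 0.003, 0.0]
contact_force: [-1.0, -0.0, 0.3]
opening: 0.636
finger_force: 0.0
```

Request:
send_rows([
  {"x": 0, "y": -4, "z": -1, "rx": 0, "ry": 0, "rz": 0, "jaw": 5.6},
  {"x": 0, "y": -4, "z": 0, "rx": 0, "ry": 0, "rz": 0, "jaw": 5.6},
  {"x": 0, "y": -4, "z": 0, "rx": 0, "ry": 0, "rz": 0, "jaw": 5.6},
  {"x": 0, "y": -3, "z": 0, "rx": 0, "ry": 0, "rz": 0, "jaw": 5.6},
  {"x": 0, "y": -2, "z": 0, "rx": 0, "ry": 0, "rz": 0, "jaw": 5.6},
])

```text
clock: 1.3
tool_pos: [0.0852, 0.2695, 0.4346]
eef_rot: [0.152, 0.988, -0.0, 0.0]
contact_force: [0.5, 0.3, 0.1]
opening: 0.638
finger_force: 0.0
```

```bash
cat > st.py <<'E'
from h import *
s=get_state();M=R.from_quat(s["eef_rot"]).as_matrix()
print(round(s["clock"],2),s["q"].round(3),s["tool_pos"].round(4),"x",M[:,0].round(3),"yaw_y",np.degrees(np.arctan2(M[1,1],M[0,1])).round(2),"z",M[:,2].round(3),"F",s["contact_force"].round(1),"open",round(s["opening"]*88.1,1),"ff",s["finger_force"])
E
python3 st.py
```

```text
1.3 [-1.154 -0.038 -0.259  2.092 -0.01   1.087 -0.143] [0.0852 0.2695 0.4346] x [-0.954  0.301 -0.001] yaw_y 72.48 z [ 0.001 -0.    -1.   ] F [0.5 0.3 0.1] open 56.2 ff 0.0
```

Request:
send_rows([
  {"x": 0, "y": -2.5, "z": -1, "rx": 0, "ry": 0, "rz": 0, "jaw": 5.6},
  {"x": 0, "y": -2.5, "z": -1, "rx": 0, "ry": 0, "rz": 0, "jaw": 5.6},
  {"x": 0, "y": -2.5, "z": 0, "rx": 0, "ry": 0, "rz": 0, "jaw": 5.6},
  {"x": 0, "y": 0, "z": 0, "rx": 0, "ry": 0, "rz": -0.15, "jaw": 5.6},
  {"x": 0, "y": 0, "z": 0, "rx": 0, "ry": 0, "rz": -0.15, "jaw": 5.6},
])

```text
clock: 1.8
tool_pos: [0.0631, 0.1995, 0.4548]
eef_rot: [0.0, 1.0, 0.001, 0.0]
contact_force: [0.5, 0.7, -0.3]
opening: 0.639
finger_force: 0.0
```

```bash
python3 st.py
```

```text
1.8 [-1.208 -0.198 -0.2    2.153 -0.042  1.181  0.182] [0.0631 0.1995 0.4548] x [-1.     0.    -0.001] yaw_y 89.99 z [ 0.001  0.001 -1.   ] F [ 0.5  0.7 -0.3] open 56.3 ff 0.0
```

Request:
send_rows([
  {"x": -2.2, "y": -1.4, "z": 0, "rx": 0, "ry": 0, "rz": 0, "jaw": 5.6},
  {"x": -2.2, "y": -1.5, "z": 0, "rx": 0, "ry": 0, "rz": 0, "jaw": 5.6},
  {"x": -2.0, "y": -1.8, "z": 0, "rx": 0, "ry": 0, "rz": 0, "jaw": 5.6},
  {"x": -2, "y": -2.2, "z": 0, "rx": 0, "ry": 0, "rz": 0, "jaw": 5.6},
  {"x": -1.6, "y": -2.4, "z": 0, "rx": 0, "ry": 0, "rz": 0, "jaw": 5.6},
])

```text
clock: 2.3
tool_pos: [0.1634, 0.1058, 0.4547]
eef_rot: [0.003, 1.0, 0.0, 0.0]
contact_force: [0.4, 0.1, -0.1]
opening: 0.632
finger_force: 0.0
```

Request:
send_rows([
  {"x": -1.2, "y": -2.5, "z": 0, "rx": 0, "ry": 0, "rz": 0, "jaw": 5.6},
  {"x": -0.8, "y": -2.8, "z": 0, "rx": 0, "ry": 0, "rz": 0, "jaw": 5.6},
  {"x": -0.4, "y": -2.8, "z": 0, "rx": 0, "ry": 0, "rz": 0, "jaw": 5.6},
  {"x": 0, "y": -2.8, "z": 0, "rx": 0, "ry": 0, "rz": 0, "jaw": 5.6},
  {"x": 0, "y": -2.8, "z": 0, "rx": 0, "ry": 0, "rz": 0, "jaw": 5.6},
])

```text
clock: 2.8
tool_pos: [0.1857, -0.0317, 0.4545]
eef_rot: [0.003, 1.0, 0.0, 0.0]
contact_force: [0.3, 0.2, -0.2]
opening: 0.636
finger_force: 0.0
```

```bash
python3 st.py
```

```text
2.8 [-1.021 -0.409  0.495  2.202  0.196  1.309  0.952] [ 0.1857 -0.0317  0.4545] x [-1.     0.006 -0.   ] yaw_y 89.66 z [ 0.     0.001 -1.   ] F [ 0.3  0.2 -0.2] open 56.0 ff 0.0
```

Request:
send_rows([
  {"x": -2, "y": -3, "z": 0, "rx": 0, "ry": 0, "rz": 0, "jaw": 5.6},
  {"x": -2, "y": -3, "z": 0, "rx": 0, "ry": 0, "rz": 0, "jaw": 5.6},
  {"x": -3, "y": -2, "z": 0, "rx": 0, "ry": 0, "rz": 0, "jaw": 5.6},
  {"x": -3, "y": -2, "z": 0, "rx": 0, "ry": 0, "rz": 0, "jaw": 5.6},
  {"x": -3, "y": -2, "z": 0, "rx": 0, "ry": 0, "rz": 0, "jaw": 5.6},
])

```text
clock: 3.3
tool_pos: [0.3158, -0.1528, 0.4544]
eef_rot: [0.004, 1.0, -0.0, -0.0]
contact_force: [0.0, -0.7, 0.4]
opening: 0.637
finger_force: 0.0
```

```bash
python3 st.py
```

```text
3.3 [-1.416 -0.342  1.343  1.961  0.349  1.279  1.372] [ 0.3158 -0.1528  0.4544] x [-1.     0.008  0.   ] yaw_y 89.54 z [-0. -0. -1.] F [ 0.  -0.7  0.4] open 56.1 ff 0.0
```

```bash
cat > fk.py <<'E'
import numpy as np,itertools
from scipy.spatial.transform import Rotation as R
from scipy.optimize import least_squares
Q=np.array([[-1.23118,.69,-.19452,1.56634,.15733,.9025,-.21506],[-1.154,-.038,-.259,2.092,-.01,1.087,-.143],[-1.208,-.198,-.2,2.153,-.042,1.181,.182],[-1.021,-.409,.495,2.202,.196,1.309,.952],[-1.416,-.342,1.343,1.961,.349,1.279,1.372]])
P=np.array([[.188,.5954,.2489],[.0852,.2695,.4346],[.0631,.1995,.4548],[.1857,-.0317,.4545],[.3158,-.1528,.4544]])
Y=np.radians([72.48,72.48,89.99,89.66,89.54])
def Rm(y): # tool x,y,z columns
    return np.array([[-np.sin(y)*-1*-1,np.cos(y),0],[np.cos(y),np.sin(y),0],[0,0,-1]]) if 0 else np.column_stack([[-np.sin(y),np.cos(y),0],[np.cos(y),np.sin(y),0],[0,0,-1]])
def fk(q,s,a,full=False):
    # a: base yaw, tool yaw, h, L1,o1, L2,o2, L3,o3, Lt
    b,t,h,L1,o1,L2,o2,Lt,o3=a
    r=R.from_euler('z',b+s[0]*q[0]);p=np.array([0,0,h]);pts=[p]
    r=r*R.from_euler('y',q[1]);p=p+r.apply([0,0,L1]);pts.append(p)
    r=r*R.from_euler('z',s[1]*q[2]);p=p+r.apply([o1,0,0]);
    r=r*R.from_euler('y',q[3]);p=p+r.apply([o2,0,L2]);pts.append(p)
    r=r*R.from_euler('z',s[2]*q[4])*R.from_euler('y',q[5]);p=p+r.apply([o3,0,Lt]);pts.append(p)
    r=r*R.from_euler('z',t+s[3]*q[6])
    return (pts,r) if full else (p,r)
def res(a,s):
    o=[]
    for q,p,y in zip(Q,P,Y):
        pp,r=fk(q,s,a);o+=list(pp-p)+list(.2*(r.inv()*R.from_matrix(Rm(y))).as_rotvec())
    return np.array(o)
if __name__=="__main__":
    best=[]
    for s in itertools.product([1,-1],repeat=4):
        for t in(0,1.57,3.14,-1.57):
            f=least_squares(res,[0,t,.3,.4,0,.4,0,.3,0],args=(s,));best.append((f.cost,s,f.x))
    best.sort(key=lambda b:b[0])
    for b in best[:3]:print(b[0],b[1],b[2].round(4).tolist())
    c,s,a=best[0];np.savez("m.npz",s=s,a=a);print(np.abs(res(a,s)).max())
    for q in Q:print([p.round(3).tolist() for p in fk(q,s,a,True)[0]])
E
python3 fk.py
```

```text
0.0014193270423027429 (-1, -1, -1, -1) [-0.1176, 1.4532, -4.389, 0.5534, 0.0342, 0.2936, 0.0362, -4.4382, -0.0392]
0.0014193270423103993 (-1, -1, -1, -1) [-0.1176, 1.4532, -4.389, 0.5534, 0.0342, 0.2936, 0.0362, -4.4382, -0.0392]
0.0014193270423294465 (-1, -1, -1, -1) [-0.1176, 1.4532, -4.389, 0.5534, 0.0342, 0.2936, 0.0362, -4.4382, -0.0392]
0.022706381764763826
[[0.0, 0.0, -4.389], [0.155, 0.316, -3.962], [0.198, 0.547, -4.194], [0.209, 0.593, 0.244]]
[[0.0, 0.0, -4.389], [-0.011, -0.018, -3.836], [0.066, 0.248, -4.004], [0.074, 0.29, 0.435]]
[[0.0, 0.0, -4.389], [-0.05, -0.097, -3.846], [0.037, 0.182, -3.984], [0.045, 0.211, 0.454]]
[[0.0, 0.0, -4.389], [-0.136, -0.173, -3.881], [0.132, -0.025, -3.98], [0.168, -0.009, 0.459]]
[[0.0, 0.0, -4.389], [-0.05, -0.179, -3.868], [0.254, -0.149, -3.982], [0.296, -0.142, 0.456]]
```

Run:
```python
from fk import *
def rr(a,s,off):
    o=[]
    for q,y in zip(Q,Y):
        r=R.from_euler('zyzyzyz',0*q) if 0 else R.identity()
        for k,(ax,qq) in enumerate(zip('zyzyzyz',q)): r=r*R.from_euler(ax,s[k]*qq+off[k]+(a[k] if k in(0,1,2,3,4,5,6) else 0))
        o+=list((r.inv()*R.from_matrix(Rm(y))).as_rotvec())
    return np.array(o+list(.02*np.array(a[1:6])))
B=[]
for s in itertools.product([1],[1,-1],[1,-1],[1,-1],[1,-1],[1,-1],[1,-1]):
  for s0 in(1,-1):
    S=(s0,)+s[1:]
    for t in(0,1.57,3.14,-1.57):
      for b in (0,3.14):
        f=least_squares(rr,[b,0,0,0,0,0,t],args=(S,np.zeros(7)),max_nfev=40);B.append((f.cost,S,f.x))
B.sort(key=lambda b:b[0])
for b in B[:8]:print(b[0],b[1],b[2].round(3).tolist())
```

```text
Still running in the background as job /tmp/bash_jobs.1000/aeec6463c3f5 (pid 785). You'll get a notice when it ends.
```

```bash
pkill -9 python3; echo ok
```

```text
okpkill: killing pid 215 failed: Operation not permitted
```

Request:
send_rows([
  {"x": -3, "y": 1, "z": 0, "rx": 0, "ry": 0, "rz": 0, "jaw": 5.6},
  {"x": -3, "y": 1, "z": 0, "rx": 0, "ry": 0, "rz": 0, "jaw": 5.6},
  {"x": -3, "y": 1, "z": 1, "rx": 0, "ry": 0, "rz": 0, "jaw": 5.6},
  {"x": -3, "y": 1, "z": 1, "rx": 0, "ry": 0, "rz": 0, "jaw": 5.6},
  {"x": -3, "y": 1, "z": 1, "rx": 0, "ry": 0, "rz": 0, "jaw": 5.6},
])

```text
clock: 3.8
tool_pos: [0.4164, -0.0884, 0.4518]
eef_rot: [0.002, 1.0, -0.005, 0.021]
contact_force: [0.2, -0.0, -0.0]
opening: 0.633
finger_force: 0.0
```

```bash
python3 st.py
```

```text
3.8 [-1.908 -0.457  1.509  1.843  0.498  1.322  1.046] [ 0.4164 -0.0884  0.4518] x [-0.999  0.004 -0.043] yaw_y 89.77 z [ 0.043 -0.01  -0.999] F [ 0.2 -0.  -0. ] open 55.8 ff 0.0
```

Request:
send_rows([
  {"x": 2, "y": -1.3, "z": 0, "rx": 0, "ry": 0.04, "rz": 0, "jaw": 5.6},
  {"x": 2, "y": -1.3, "z": 0, "rx": 0, "ry": 0, "rz": 0, "jaw": 5.6},
  {"x": 2, "y": -1.3, "z": 0, "rx": 0, "ry": 0, "rz": 0, "jaw": 5.6},
  {"x": 2, "y": -1.3, "z": 0, "rx": 0, "ry": 0, "rz": 0, "jaw": 5.6},
  {"x": 2, "y": -1.3, "z": 0, "rx": 0, "ry": 0, "rz": 0, "jaw": 5.6},
])

```text
clock: 4.3
tool_pos: [0.3145, -0.1548, 0.4512]
eef_rot: [0.003, 1.0, -0.005, 0.001]
contact_force: [0.4, -0.8, 0.1]
opening: 0.637
finger_force: 0.0
```

Request:
send_rows([
  {"x": 3, "y": 2, "z": 0, "rx": 0, "ry": 0, "rz": 0, "jaw": 5.6},
  {"x": 3, "y": 2, "z": 0, "rx": 0, "ry": 0, "rz": 0, "jaw": 5.6},
  {"x": 3, "y": 2, "z": 0, "rx": 0, "ry": 0, "rz": 0, "jaw": 5.6},
  {"x": 2, "y": 3, "z": 0, "rx": 0, "ry": 0, "rz": 0, "jaw": 5.6},
  {"x": 2, "y": 3, "z": 0, "rx": 0, "ry": 0, "rz": 0, "jaw": 5.6},
])

```text
clock: 4.8
tool_pos: [0.1849, -0.0329, 0.4498]
eef_rot: [0.004, 1.0, -0.005, 0.001]
contact_force: [0.8, 1.0, 0.6]
opening: 0.633
finger_force: 0.0
```

```bash
python3 st.py
```

```text
4.8 [-1.028 -0.409  0.493  2.217  0.206  1.298  0.935] [ 0.1849 -0.0329  0.4498] x [-1.     0.008 -0.003] yaw_y 89.53 z [ 0.002 -0.01  -1.   ] F [0.8 1.  0.6] open 55.8 ff 0.0
```

```bash
cat > fk2.py <<'E'
import numpy as np
from scipy.optimize import least_squares
def rz(a):c,s=np.cos(a),np.sin(a);return np.array([[c,-s,0],[s,c,0],[0,0,1]])
def ry(a):c,s=np.cos(a),np.sin(a);return np.array([[c,0,s],[0,1,0],[-s,0,c]])
def fk(q,a,full=False):
    b,t,h,L1,L2,Lt,o0,o1,o2,o3,y1,y2,y3=a
    r=rz(b-q[0]);p=np.array([0,0,h])+r@[o0,0,0];pts=[p]
    r=r@ry(q[1]);p=p+r@[0,y1,L1];pts.append(p)
    r=r@rz(-q[2]);p=p+r@[o1,0,0]
    r=r@ry(q[3]);p=p+r@[o2,y2,L2];pts.append(p)
    r=r@rz(-q[4])@ry(q[5]);p=p+r@[o3,y3,Lt];pts.append(p)
    r=r@rz(t-q[6]);return (pts if full else p),r
E
cat > f.py <<'E'
from fk2 import *
import fk as F
Q=np.vstack([F.Q,[-1.908,-.457,1.509,1.843,.498,1.322,1.046],[-1.028,-.409,.493,2.217,.206,1.298,.935]])
P=np.vstack([F.P,[.4164,-.0884,.4518],[.1849,-.0329,.4498]]);Y=np.append(F.Y,np.radians([89.77,89.53]))
Ms=[F.Rm(y) for y in Y];Ms[5]=np.column_stack([[-.999,.004,-.043],np.cross([.043,-.01,-.999],[-.999,.004,-.043]),[.043,-.01,-.999]])
def res(a):
    o=[]
    for q,p,M in zip(Q,P,Ms):
        pp,r=fk(q,a);o+=list(pp-p)+list(.3*(r-M).ravel())
    return np.array(o+list(.003*(np.array(a[2:])-x0[2:])))
x0=np.array([0,1.57,.3,.4,.4,.25]+[0]*7)
B=[]
for t in(0,1.57,3.14,-1.57):
    x0[1]=t;f=least_squares(res,x0,max_nfev=100);B.append((f.cost,f.x))
c,a=min(B,key=lambda b:b[0]);print(c,a.round(4).tolist());np.save("a.npy",a)
for q,p,M in zip(Q,P,Ms):
    pp,r=fk(q,a);print((pp-p).round(4),(r.T@M-np.eye(3))[[2,0,1],[1,2,0]].round(3))
E
timeout 60 python3 f.py
```

```text
9.361210763474916e-06 [0.0001, 1.5709, 0.3495, 0.5626, 0.3424, 0.3194, 0.0002, 0.0007, -0.0015, -0.0007, -0.0192, -0.0256, -0.0012]
[ 0. -0.  0.] [-0.002  0.     0.   ]
[-0.0001 -0.     -0.0001] [-0.001  0.001  0.   ]
[0.     0.0002 0.    ] [ 0.002  0.001 -0.   ]
[-0.0001 -0.0001  0.    ] [ 0.001 -0.001 -0.   ]
[ 0.     -0.      0.0001] [-0.001 -0.     0.   ]
[-0.      0.0001 -0.    ] [ 0.    -0.001  0.001]
[-0.     -0.0002 -0.    ] [-0.009  0.002 -0.001]
```

```bash
cat > sim.py <<'E'
from fk2 import *
from scipy.spatial.transform import Rotation as R
a=np.load("a.npy");LO=np.array([-3.01,-.46,-1.47,.13,-1,.04,-2.66]);HI=np.array([3.01,2.08,1.51,2.56,4.14,2.09,2.66])
U=np.array([[.31,.12],[.31,.5],[.31,-.35]])
def Rm(y,tilt=None):
    M=np.column_stack([[-np.sin(y),np.cos(y),0],[np.cos(y),np.sin(y),0],[0,0,-1]]);return M if tilt is None else tilt@M
def err(q,p,M):
    pp,r=fk(q,a);return np.r_[p-pp,R.from_matrix(M@r.T).as_rotvec()]
def step(q,p,M):
    for _ in range(3):
        e=err(q,p,M);J=np.array([(err(q,p,M)-err(q+1e-5*d,p,M))/1e-5 for d in np.eye(7)]).T
        q=q+np.linalg.pinv(J,rcond=1e-3)@e
    return q
def clear(q):
    pts,_=fk(q,a,True);X=[pts[0]]
    m=9
    for A,B in zip(pts[:-1],pts[1:]):
        for f in np.linspace(0,1,25):
            c=A+(B-A)*f;m=min(m,np.linalg.norm(U-c[:2],axis=1).min())
    return m
def run(q,wps,verb=True):
    p,r=fk(q,a);y=np.arctan2(r[1,1],r[0,1])
    for w in wps:
        P=np.array(w[:3]);Yw=np.radians(w[3]);n=max(1,int(np.ceil(max(np.linalg.norm(P-p)/.03,abs(Yw-y)/.12))))
        c=9;dq=0
        for k in range(1,n+1):
            f=k/n
            if len(w)>4: # arc interpolation in polar
                r0,r1=np.hypot(*p[:2]),np.hypot(*P[:2]);t0,t1=np.arctan2(p[1],p[0]),np.arctan2(P[1],P[0])
                rr,t=r0+(r1-r0)*f,t0+(t1-t0)*f;pk=np.array([rr*np.cos(t),rr*np.sin(t),p[2]+(P[2]-p[2])*f])
            else: pk=p+(P-p)*f
            q2=step(q,pk,Rm(y+(Yw-y)*f));dq=max(dq,abs(q2-q).max());q=q2;c=min(c,clear(q))
        p,y=P,Yw
        if verb:print(w,n,q.round(2),"clr",round(c,3),"dq",round(dq,2),"LIM" if ((q<LO)|(q>HI)).any() else "", "elb",fk(q,a,True)[0][1].round(2))
    return q
E
cat > p1.py <<'E'
from sim import *
q3=np.array([-1.208,-.198,-.2,2.153,-.042,1.181,.182]);q2=np.array([-1.154,-.038,-.259,2.092,-.01,1.087,-.143])
print("check");run(q3,[(.1634,.1058,.4547,90),(.1857,-.0317,.4545,90),(.3158,-.1528,.4544,90)])
c=lambda r,t:(r*np.cos(np.radians(t)),r*np.sin(np.radians(t)))
for r,z in((.2,.3),(.22,.2),(.25,.25),(.25,.35)):
    print("try",r,z)
    try: run(q2,[(*c(r,72.5),.43,72.5),(*c(r,72.5),z,72.5),(*c(r,21),z,21,1),(*c(r,-25),z,-25,1),(.387,-.214,.2,-31.5),(.387,-.214,.08,-31.5),(.387,-.214,.2,-31.5),(.435,-.131,.2,-85.5),(.435,-.131,.08,-85.5)])
    except Exception as e:print(e)
E
timeout 120 python3 p1.py
```

```text
check
(0.1634, 0.1058, 0.4547, 90) 5 [-1.11 -0.26  0.19  2.18  0.05  1.22  0.63] clr 0.147 dq 0.09  elb [-0.05 -0.14  0.89]
(0.1857, -0.0317, 0.4545, 90) 5 [-1.06 -0.42  0.51  2.2   0.21  1.32  0.93] clr 0.148 dq 0.07  elb [-0.1  -0.21  0.86]
(0.3158, -0.1528, 0.4544, 90) 6 [-1.43 -0.38  1.31  1.96  0.38  1.3   1.33] clr 0.195 dq 0.15  elb [-0.01 -0.21  0.87]
try 0.2 0.3
(np.float64(0.06014115990085461), np.float64(0.1907433901496454), 0.43, 72.5) 3 [-1.15 -0.19 -0.25  2.23 -0.05  1.1  -0.11] clr 0.258 dq 0.05  elb [-0.03 -0.11  0.9 ]
(np.float64(0.06014115990085461), np.float64(0.1907433901496454), 0.3, 72.5) 5 [-1.18  0.04 -0.33  2.56  0.02  0.55 -0.26] clr 0.26 dq 0.13 LIM elb [0.03 0.01 0.91]
(np.float64(0.18671608529944037), np.float64(0.07167358990906006), 0.3, 21, 1) 8 [-0.71  0.02  0.12  2.58 -0.01  0.54 -0.22] clr 0.132 dq 0.06 LIM elb [ 0.02 -0.01  0.91]
(np.float64(0.18126155740733), np.float64(-0.0845236523481399), 0.3, -25, 1) 7 [-0.29  0.01  0.52  2.59 -0.01  0.54 -0.2 ] clr 0.136 dq 0.06 LIM elb [ 0.01 -0.02  0.91]
(0.387, -0.214, 0.2, -31.5) 9 [ 0.16  0.58  0.37  2.17
[... 3651 characters left out ...]
6543517486), 0.35, -25, 1) 7 [-0.31 -0.02  0.56  2.38  0.01  0.78 -0.19] clr 0.089 dq 0.06  elb [-0.   -0.02  0.91]
(0.387, -0.214, 0.2, -31.5) 9 [ 0.15  0.59  0.4   2.17 -0.5   0.47  0.39] clr 0.156 dq 0.13  elb [ 0.31 -0.06  0.82]
(0.387, -0.214, 0.08, -31.5) 5 [ 0.34  0.81  0.1   2.24 -0.66  0.11  0.51] clr 0.156 dq 0.07  elb [ 0.38 -0.15  0.74]
(0.387, -0.214, 0.2, -31.5) 5 [ 0.13  0.59  0.42  2.17 -0.52  0.48  0.41] clr 0.156 dq 0.07  elb [ 0.31 -0.06  0.82]
(0.435, -0.131, 0.2, -85.5) 8 [-0.25  0.68  0.74  2.15 -0.82  0.62 -0.41] clr 0.057 dq 0.11  elb [0.35 0.07 0.79]
(0.435, -0.131, 0.08, -85.5) 5 [-0.02  0.85  0.35  2.22 -1.18  0.28 -0.11] clr 0.07 dq 0.1 LIM elb [ 0.42 -0.01  0.72]
```

```bash
cat > p2.py <<'E'
from sim import *
q=np.array([-1.028,-.409,.493,2.217,.206,1.298,.935])
c=lambda r,t:(round(r*np.cos(np.radians(t)),3),round(r*np.sin(np.radians(t)),3))
def tilt(q,p,yaw,ang=.54):
    for k in range(1,7):
        y=np.radians(4.5);ax=np.array([np.cos(y)*.63+np.sin(y)*.77,np.sin(y)*.63-np.cos(y)*.77,0]);ax/=np.linalg.norm(ax)
        q=step(q,np.array(p),Rm(np.radians(yaw),R.from_rotvec(ax*ang*k/6).as_matrix()))
    print("  tilt",q.round(2),"LIM" if ((q<LO)|(q>HI)).any() else "","clr",round(clear(q),3))
def tail(q,g,e,b):
    q=run(q,[(.387,-.214,.2,g),(.387,-.214,.07,g),(.387,-.214,.2,g),(.435,-.131,.2,e),(.435,-.131,.08,e),(.435,-.131,.2,e),(.511,-.098,.2,b),(.511,-.098,.12,b),(.51,-.06,.35,b)])
    tilt(q,(.51,-.06,.35),b)
A=[(.063,.2,.45,90),(*c(.24,72.5),.43,72.5),(*c(.24,72.5),.29,72.5),(*c(.23,21),.29,21,1),(*c(.23,-25),.29,-25,1)]
Bp=[(*c(.2,-10),.3,60),(*c(.2,-20),.3,-20)]
for nm,pre in(("A",A),("B",Bp)):
    print(nm);qe=run(q,pre)
    for g,e,b in((-31.5,-85.5,4.5),(58.5,94.5,4.5)):
        print(" tail",g,e,b)
        try: tail(qe,g,e,b)
        except Exception as x: print(x)
E
timeout 200 python3 p2.py
```

```text
A
(0.063, 0.2, 0.45, 90) 9 [-1.07 -0.19 -0.3   2.16 -0.06  1.16  0.23] clr 0.182 dq 0.1  elb [-0.03 -0.1   0.9 ]
(np.float64(0.072), np.float64(0.229), 0.43, 72.5) 3 [-1.02 -0.11 -0.37  2.17 -0.05  1.08 -0.1 ] clr 0.26 dq 0.11  elb [-0.02 -0.06  0.91]
(np.float64(0.072), np.float64(0.229), 0.29, 72.5) 5 [-1.09  0.13 -0.42  2.5   0.11  0.52 -0.34] clr 0.25 dq 0.12  elb [0.05 0.06 0.91]
(np.float64(0.215), np.float64(0.082), 0.29, 21, 1) 8 [-0.54  0.1  -0.02  2.54  0.01  0.5  -0.21] clr 0.102 dq 0.07  elb [0.06 0.01 0.91]
(np.float64(0.208), np.float64(-0.097), 0.29, -25, 1) 7 [-0.06  0.1   0.34  2.55 -0.07  0.5  -0.09] clr 0.108 dq 0.07  elb [ 0.06 -0.02  0.91]
 tail -31.5 -85.5 4.5
(0.387, -0.214, 0.2, -31.5) 8 [ 0.24  0.56  0.24  2.17 -0.31  0.44  0.18] clr 0.156 dq 0.1  elb [ 0.29 -0.09  0.83]
(0.387, -0.214, 0.07, -31.5) 5 [ 0.38  0.83  0.04  2.25 -0.39  0.07  0.25] clr 0.156 dq 0.08  elb [ 0.38 -0.17  0.73]
(0.387, -0.214, 0.2, -31.5) 5 [ 0.24  0.56  0.26  2.17 -0.32  0.44  0.2 ] clr 0.156 dq 0.08  elb [ 0.29 -0.09  0.82]
(0.435, -0.131, 0.2, -85.5) 8 [-0.16  0.63  0.57  2.14 -0.
[... 3640 characters left out ...]
.13 -0.22  0.46  2.07] clr 0.162 dq 0.04  elb [ 0.3  -0.04  0.82]
(0.435, -0.131, 0.08, 94.5) 5 [ 0.16  0.81  0.05  2.21 -0.28  0.13  2.12] clr 0.166 dq 0.07  elb [ 0.4  -0.08  0.74]
(0.435, -0.131, 0.2, 94.5) 5 [ 0.07  0.57  0.19  2.13 -0.23  0.46  2.08] clr 0.161 dq 0.07  elb [ 0.3  -0.04  0.82]
(0.511, -0.098, 0.2, 4.5) 14 [-0.29  0.73  0.69  1.96 -0.71  0.71  0.91] clr 0.042 dq 0.09  elb [0.37 0.09 0.77]
(0.511, -0.098, 0.12, 4.5) 3 [-0.21  0.84  0.53  2.01 -0.85  0.53  1.03] clr 0.051 dq 0.06  elb [0.41 0.07 0.73]
(0.51, -0.06, 0.35, 4.5) 8 [-0.51  0.55  0.9   1.78 -0.5   1.05  0.66] clr 0.006 dq 0.07  elb [0.27 0.13 0.83]
  tilt [-0.08  0.4   0.57  2.07 -1.07  0.84  1.3 ] LIM clr 0.151
```

```bash
cat > play.py <<'E'
from sim import *
def play(q,rows,every=5):
    p,M=fk(q,a);c=9
    for k,w in enumerate(rows):
        w=np.array(w,float);p=p+M@w[:3]/100;M=M@R.from_rotvec(w[3:6]).as_matrix();q0=q;q=step(q,p,M);c=min(c,clear(q))
        if (k+1)%every==0 or k==len(rows)-1:print(k+1,p.round(3),round(np.degrees(np.arctan2(M[1,1],M[0,1])),1),q.round(2),round(c,3),abs(q-q0).max().round(2),"LIM" if ((q<LO)|(q>HI)).any() else "")
    return q
E
cat > p3.py <<'E'
from play import *
q=np.array([-1.028,-.409,.493,2.217,.206,1.298,.935])
z=[0,0,0]
rows=[[0,2.8,0]+z,[0,2.8,0]+z,[.4,2.8,0]+z,[.8,2.8,0]+z,[1.2,2.5,0]+z,[1.6,2.4,0]+z,[2,2.2,0]+z,[2,1.8,0]+z,[2.2,1.5,0]+z,[2.2,1.4,0]+z]
rows+=[[-.6,1.9,0,0,0,-.15]]+[[0,0,0,0,0,-.15]]*2+[[0,0,2.2,0,0,-.15]]*5+[[0,0,2.2,0,0,-.06],[0,0,1.8]+z]
rows+=[[.16,-2.7,0,0,0,.12]]*15
q=play(q,rows);print("to plug")
run(q,[(.387,-.214,.2,58.5),(.387,-.214,.07,58.5)])
E
timeout 100 python3 p3.py
```

```text
5 [0.162 0.104 0.448] 89.5 [-1.08 -0.26  0.17  2.2   0.05  1.2   0.62] 0.142 0.08 
10 [0.063 0.198 0.447] 89.5 [-1.18 -0.19 -0.22  2.17 -0.04  1.16  0.17] 0.142 0.09 
15 [0.069 0.217 0.403] 132.5 [-1.31 -0.11 -0.14  2.26 -0.01  1.    0.87] 0.142 0.14 
20 [0.069 0.216 0.297] 161.7 [-1.36  0.09 -0.12  2.52  0.03  0.55  1.32] 0.142 0.09 
25 [0.178 0.138 0.298] 127.3 [-1.03  0.07  0.16  2.53 -0.01  0.54  1.37] 0.133 0.07 
30 [0.224 0.013 0.299] 92.9 [-0.69  0.07  0.45  2.54 -0.04  0.54  1.42] 0.108 0.07 
35 [ 0.191 -0.116  0.301] 58.5 [-0.33  0.07  0.74  2.55 -0.07  0.54  1.49] 0.108 0.07 
to plug
(0.387, -0.214, 0.2, 58.5) 9 [ 0.12  0.59  0.45  2.17 -0.55  0.49  2.02] clr 0.156 dq 0.22  elb [ 0.31 -0.06  0.82]
(0.387, -0.214, 0.07, 58.5) 5 [ 0.35  0.83  0.08  2.25 -0.75  0.09  2.17] clr 0.156 dq 0.08  elb [ 0.38 -0.16  0.73]
```

```bash
cat > p4.py <<'E'
from play import *
import re
src=open("p2.py").read().split("A=[")[0];exec(src)
tail(np.array([-.33,.07,.74,2.55,-.07,.54,1.49]),58.5,94.5,4.5)
E
timeout 100 python3 p4.py
```

```text
(0.387, -0.214, 0.2, 58.5) 9 [ 0.12  0.59  0.45  2.17 -0.55  0.49  2.02] clr 0.156 dq 0.23  elb [ 0.31 -0.06  0.82]
(0.387, -0.214, 0.07, 58.5) 5 [ 0.35  0.83  0.08  2.25 -0.74  0.09  2.17] clr 0.156 dq 0.08  elb [ 0.38 -0.16  0.73]
(0.387, -0.214, 0.2, 58.5) 5 [ 0.1   0.6   0.48  2.17 -0.58  0.49  2.05] clr 0.156 dq 0.08  elb [ 0.31 -0.05  0.81]
(0.435, -0.131, 0.2, 94.5) 6 [-0.02  0.59  0.33  2.14 -0.4   0.48  2.27] clr 0.133 dq 0.04  elb [ 0.31 -0.01  0.82]
(0.435, -0.131, 0.08, 94.5) 5 [ 0.13  0.81  0.1   2.21 -0.52  0.14  2.36] clr 0.141 dq 0.07  elb [ 0.4  -0.07  0.74]
(0.435, -0.131, 0.2, 94.5) 5 [-0.03  0.59  0.34  2.14 -0.42  0.48  2.29] clr 0.131 dq 0.07  elb [ 0.31 -0.01  0.82]
(0.511, -0.098, 0.2, 4.5) 14 [-0.37  0.79  0.85  1.96 -0.85  0.79  1.05] clr 0.016 dq 0.1  elb [0.38 0.13 0.75]
(0.511, -0.098, 0.12, 4.5) 3 [-0.29  0.89  0.7   2.02 -1.01  0.63  1.19] clr 0.025 dq 0.06 LIM elb [0.42 0.11 0.7 ]
(0.51, -0.06, 0.35, 4.5) 8 [-0.57  0.62  1.07  1.79 -0.6   1.11  0.79] clr 0.005 dq 0.06  elb [0.28 0.16 0.81]
  tilt [-0.2   0.44  0.76  2.07 -1.13  0.93  1.38] LIM clr 0.116
```

Request:
send_rows([
  {"x": 0, "y": 2.8, "z": 0, "rx": 0, "ry": 0, "rz": 0, "jaw": 5.6},
  {"x": 0, "y": 2.8, "z": 0, "rx": 0, "ry": 0, "rz": 0, "jaw": 5.6},
  {"x": 0.4, "y": 2.8, "z": 0, "rx": 0, "ry": 0, "rz": 0, "jaw": 5.6},
  {"x": 0.8, "y": 2.8, "z": 0, "rx": 0, "ry": 0, "rz": 0, "jaw": 5.6},
  {"x": 1.2, "y": 2.5, "z": 0, "rx": 0, "ry": 0, "rz": 0, "jaw": 5.6},
])

```text
clock: 5.3
tool_pos: [0.1627, 0.1049, 0.4486]
eef_rot: [0.003, 1.0, -0.005, 0.001]
contact_force: [0.9, -0.8, 0.4]
opening: 0.635
finger_force: 0.0
```

Request:
send_rows([
  {"x": 1.6, "y": 2.4, "z": 0, "rx": 0, "ry": 0, "rz": 0, "jaw": 5.6},
  {"x": 2, "y": 2.2, "z": 0, "rx": 0, "ry": 0, "rz": 0, "jaw": 5.6},
  {"x": 2, "y": 1.8, "z": 0, "rx": 0, "ry": 0, "rz": 0, "jaw": 5.6},
  {"x": 2.2, "y": 1.5, "z": 0, "rx": 0, "ry": 0, "rz": 0, "jaw": 5.6},
  {"x": 2.2, "y": 1.4, "z": 0, "rx": 0, "ry": 0, "rz": 0, "jaw": 5.6},
])

```text
clock: 5.8
tool_pos: [0.0625, 0.1977, 0.4474]
eef_rot: [0.003, 1.0, -0.005, 0.001]
contact_force: [0.1, 1.0, 0.8]
opening: 0.631
finger_force: 0.0
```

```bash
python3 st.py
cat > p5.py <<'E'
from play import *
src=open("p2.py").read().split("A=[")[0];exec(src)
q=np.array([-1.18,-.19,-.22,2.17,-.04,1.16,.17])
z=[0,0,0]
rows=[[-.6,1.9,0,0,0,.15]]+[[0,0,0,0,0,.15]]*3+[[0,0,1.6,0,0,.15]]*8+[[0,0,1.6,0,0,.06]]+[[0,0,0]+z]*2
rows+=[[-.16,2.7,0,0,0,.12]]*15
q=play(q,rows);print("to plug")
tail(q,-121.5,-85.5,4.5)
E
timeout 100 python3 p5.py
```

```text
5.8 [-1.191 -0.189 -0.222  2.17  -0.041  1.165  0.173] [0.0625 0.1977 0.4474] x [-1.     0.006 -0.003] yaw_y 89.67 z [ 0.002 -0.01  -1.   ] F [0.1 1.  0.8] open 55.6 ff 0.0
5 [0.072 0.217 0.432] 45.8 [-1.06 -0.13 -0.33  2.18 -0.04  1.09 -0.56] 0.257 0.15 
10 [0.072 0.217 0.352] 2.9 [-1.   -0.02 -0.44  2.38 -0.01  0.79 -1.38] 0.257 0.18 
15 [0.072 0.217 0.304] -17.8 [-1.03  0.08 -0.46  2.49  0.08  0.58 -1.87] 0.252 0.0 
20 [0.182 0.141 0.304] -52.1 [-0.7   0.07 -0.18  2.5   0.03  0.57 -1.82] 0.13 0.07 
25 [0.229 0.016 0.305] -86.5 [-0.38  0.06  0.11  2.51 -0.    0.57 -1.78] 0.104 0.07 
30 [ 0.197 -0.113  0.305] -120.9 [-0.05  0.05  0.4   2.52 -0.03  0.57 -1.73] 0.104 0.07 
to plug
(0.387, -0.214, 0.2, -121.5) 8 [ 0.23  0.57  0.26  2.17 -0.33  0.45 -1.37] clr 0.156 dq 0.12  elb [ 0.29 -0.09  0.82]
(0.387, -0.214, 0.07, -121.5) 5 [ 0.38  0.83  0.04  2.25 -0.43  0.07 -1.29] clr 0.156 dq 0.08  elb [ 0.38 -0.17  0.73]
(0.387, -0.214, 0.2, -121.5) 5 [ 0.22  0.57  0.28  2.17 -0.35  0.45 -1.35] clr 0.156 dq 0.08  elb [ 0.29 -0.09  0.82]
(0.435, -0.131, 0.2, -85.5) 6 [ 0.11  0.56  0.13  2.13 -0.16  0.46 -1.13] clr 0.17 dq 0.04  elb [ 0.3  -0.05  0.82]
(0.435, -0.131, 0.08, -85.5) 5 [ 0.17  0.81  0.04  2.21 -0.2   0.13 -1.1 ] clr 0.173 dq 0.07  elb [ 0.4  -0.09  0.74]
(0.435, -0.131, 0.2, -85.5) 5 [ 0.1   0.57  0.14  2.13 -0.17  0.46 -1.12] clr 0.169 dq 0.07  elb [ 0.3  -0.05  0.82]
(0.511, -0.098, 0.2, 4.5) 14 [ 0.29  0.64 -0.31  1.93  0.31  0.62 -0.14] clr 0.173 dq 0.08  elb [ 0.31 -0.11  0.8 ]
(0.511, -0.098, 0.12, 4.5) 3 [ 0.24  0.77 -0.23  1.99  0.39  0.43 -0.2 ] clr 0.203 dq 0.07  elb [ 0.37 -0.11  0.76]
(0.51, -0.06, 0.35, 4.5) 8 [ 0.28  0.44 -0.39  1.75  0.19  0.99 -0.1 ] clr 0.196 dq 0.07  elb [ 0.22 -0.08  0.86]
  tilt [ 0.85  0.43 -0.78  2.03 -0.28  0.47  0.47]  clr 0.171
```

Request:
send_rows([
  {"x": -0.6, "y": 1.9, "z": 0, "rx": 0, "ry": 0, "rz": 0.15, "jaw": 5.6},
  {"x": 0, "y": 0, "z": 0, "rx": 0, "ry": 0, "rz": 0.15, "jaw": 5.6},
  {"x": 0, "y": 0, "z": 0, "rx": 0, "ry": 0, "rz": 0.15, "jaw": 5.6},
  {"x": 0, "y": 0, "z": 0, "rx": 0, "ry": 0, "rz": 0.15, "jaw": 5.6},
  {"x": 0, "y": 0, "z": 1.6, "rx": 0, "ry": 0, "rz": 0.15, "jaw": 5.6},
])

```text
clock: 6.3
tool_pos: [0.0698, 0.2173, 0.4321]
eef_rot: [0.372, 0.928, -0.002, 0.003]
contact_force: [-0.1, 0.3, 0.8]
opening: 0.632
finger_force: 0.0
```

Request:
send_rows([
  {"x": 0, "y": 0, "z": 1.6, "rx": 0, "ry": 0, "rz": 0.15, "jaw": 5.6},
  {"x": 0, "y": 0, "z": 1.6, "rx": 0, "ry": 0, "rz": 0.15, "jaw": 5.6},
  {"x": 0, "y": 0, "z": 1.6, "rx": 0, "ry": 0, "rz": 0.15, "jaw": 5.6},
  {"x": 0, "y": 0, "z": 1.6, "rx": 0, "ry": 0, "rz": 0.15, "jaw": 5.6},
  {"x": 0, "y": 0, "z": 1.6, "rx": 0, "ry": 0, "rz": 0.15, "jaw": 5.6},
])

```text
clock: 6.8
tool_pos: [0.0698, 0.2152, 0.3507]
eef_rot: [0.686, 0.727, -0.003, 0.004]
contact_force: [0.9, 0.1, -0.0]
opening: 0.634
finger_force: 0.0
```

Request:
send_rows([
  {"x": 0, "y": 0, "z": 1.6, "rx": 0, "ry": 0, "rz": 0.15, "jaw": 5.6},
  {"x": 0, "y": 0, "z": 1.6, "rx": 0, "ry": 0, "rz": 0.15, "jaw": 5.6},
  {"x": 0, "y": 0, "z": 1.6, "rx": 0, "ry": 0, "rz": 0.06, "jaw": 5.6},
  {"x": 0, "y": 0, "z": 0, "rx": 0, "ry": 0, "rz": 0, "jaw": 5.6},
  {"x": 0, "y": 0, "z": 0, "rx": 0, "ry": 0, "rz": 0, "jaw": 5.6},
])

```text
clock: 7.3
tool_pos: [0.0699, 0.2149, 0.3035]
eef_rot: [0.803, 0.596, -0.002, 0.005]
contact_force: [0.2, 0.7, 0.1]
opening: 0.63
finger_force: 0.0
```

```bash
python3 st.py
```

```text
7.3 [-1.047  0.084 -0.458  2.489  0.072  0.588 -1.856] [0.0699 0.2149 0.3035] x [ 0.289  0.957 -0.009] yaw_y -16.79 z [ 0.002 -0.01  -1.   ] F [0.2 0.7 0.1] open 55.5 ff 0.0
```

Request:
send_rows([
  {"x": -0.16, "y": 2.7, "z": 0, "rx": 0, "ry": 0, "rz": 0.12, "jaw": 5.6},
  {"x": -0.16, "y": 2.7, "z": 0, "rx": 0, "ry": 0, "rz": 0.12, "jaw": 5.6},
  {"x": -0.16, "y": 2.7, "z": 0, "rx": 0, "ry": 0, "rz": 0.12, "jaw": 5.6},
  {"x": -0.16, "y": 2.7, "z": 0, "rx": 0, "ry": 0, "rz": 0.12, "jaw": 5.6},
  {"x": -0.16, "y": 2.7, "z": 0, "rx": 0, "ry": 0, "rz": 0.12, "jaw": 5.6},
])

```text
clock: 7.8
tool_pos: [0.1819, 0.1403, 0.3052]
eef_rot: [0.944, 0.33, 0.001, 0.004]
contact_force: [-0.2, -0.7, 0.0]
opening: 0.64
finger_force: 0.0
```

Request:
send_rows([
  {"x": -0.16, "y": 2.7, "z": 0, "rx": 0, "ry": 0, "rz": 0.12, "jaw": 5.6},
  {"x": -0.16, "y": 2.7, "z": 0, "rx": 0, "ry": 0, "rz": 0.12, "jaw": 5.6},
  {"x": -0.16, "y": 2.7, "z": 0, "rx": 0, "ry": 0, "rz": 0.12, "jaw": 5.6},
  {"x": -0.16, "y": 2.7, "z": 0, "rx": 0, "ry": 0, "rz": 0.12, "jaw": 5.6},
  {"x": -0.16, "y": 2.7, "z": 0, "rx": 0, "ry": 0, "rz": 0.12, "jaw": 5.6},
])

```text
clock: 8.3
tool_pos: [0.2307, 0.0154, 0.3066]
eef_rot: [0.999, 0.036, 0.003, 0.004]
contact_force: [0.4, 0.2, 0.3]
opening: 0.636
finger_force: 0.0
```

Request:
send_rows([
  {"x": -0.16, "y": 2.7, "z": 0, "rx": 0, "ry": 0, "rz": 0.12, "jaw": 5.6},
  {"x": -0.16, "y": 2.7, "z": 0, "rx": 0, "ry": 0, "rz": 0.12, "jaw": 5.6},
  {"x": -0.16, "y": 2.7, "z": 0, "rx": 0, "ry": 0, "rz": 0.12, "jaw": 5.6},
  {"x": -0.16, "y": 2.7, "z": 0, "rx": 0, "ry": 0, "rz": 0.12, "jaw": 5.6},
  {"x": -0.16, "y": 2.7, "z": 0, "rx": 0, "ry": 0, "rz": 0.12, "jaw": 5.6},
])

```text
clock: 8.8
tool_pos: [0.2005, -0.1151, 0.3078]
eef_rot: [0.965, -0.261, 0.004, 0.004]
contact_force: [0.2, -0.0, 0.6]
opening: 0.637
finger_force: 0.0
```

```bash
python3 st.py
cat > go.py <<'E'
# go.py x y z yawdeg n : rows (tool axes) to reach target with tool vertical
import sys;from h import *
x,y,z,yaw,n=map(float,sys.argv[1:]);s=get_state();M=R.from_quat(s["eef_rot"]).as_matrix();w=np.radians(yaw)
T=np.column_stack([[-np.sin(w),np.cos(w),0],[np.cos(w),np.sin(w),0],[0,0,-1]])
d=(np.array([x,y,z])-s["tool_pos"])*100
print("shift now-axes total",(M.T@d).round(2),"per row",(M.T@d/n).round(2),"turn total",R.from_matrix(M.T@T).as_rotvec().round(3),"shift target-axes",(T.T@d).round(2))
E
python3 go.py .387 -.214 .22 -121.5 5
```

```text
8.8 [-0.058  0.052  0.399  2.508 -0.023  0.577 -1.739] [ 0.2005 -0.1151  0.3078] x [ 0.864 -0.504  0.01 ] yaw_y -120.26 z [ 0.006 -0.01  -1.   ] F [ 0.2 -0.   0.6] open 56.2 ff 0.0
shift now-axes total [21.   -0.9   8.99] per row [ 4.2  -0.18  1.8 ] turn total [ 0.006 -0.01   0.022] shift target-axes [21.07 -1.31  8.78]
```

Request:
send_rows([
  {"x": 2.6, "y": -0.15, "z": 1, "rx": 0.006, "ry": -0.01, "rz": 0.022, "jaw": 5.6},
  {"x": 2.6, "y": -0.15, "z": 1, "rx": 0, "ry": 0, "rz": 0, "jaw": 5.6},
  {"x": 2.6, "y": -0.15, "z": 1, "rx": 0, "ry": 0, "rz": 0, "jaw": 5.6},
  {"x": 2.6, "y": -0.15, "z": 1, "rx": 0, "ry": 0, "rz": 0, "jaw": 5.6},
  {"x": 2.6, "y": -0.15, "z": 1, "rx": 0, "ry": 0, "rz": 0, "jaw": 5.6},
])

```text
clock: 9.3
tool_pos: [0.3167, -0.1753, 0.2571]
eef_rot: [0.963, -0.269, -0.0, -0.0]
contact_force: [0.6, 0.3, 0.1]
opening: 0.635
finger_force: 0.0
```

Request:
send_rows([
  {"x": 2.6, "y": -0.15, "z": 1, "rx": 0, "ry": 0, "rz": 0, "jaw": 5.6},
  {"x": 2.6, "y": -0.15, "z": 1, "rx": 0, "ry": 0, "rz": 0, "jaw": 5.6},
  {"x": 2.6, "y": -0.15, "z": 1.8, "rx": 0, "ry": 0, "rz": 0, "jaw": 5.6},
  {"x": 0, "y": 0, "z": 1, "rx": 0, "ry": 0, "rz": 0, "jaw": 5.6},
  {"x": 0, "y": 0, "z": 0, "rx": 0, "ry": 0, "rz": 0, "jaw": 5.6},
])

```text
clock: 9.8
tool_pos: [0.3835, -0.2109, 0.2081]
eef_rot: [0.963, -0.269, -0.002, -0.0]
contact_force: [-1.1, 1.0, -0.5]
opening: 0.632
finger_force: 0.0
```

```bash
python3 st.py;python3 go.py .387 -.214 .13 -121.5 5
python3 - <<'E'
from h import *
d=snapshot("wrist");cv2.imwrite("pics/w1.png",d["img"][:,:,::-1]);print(np.round(d["extrinsics"],3).tolist(),d["vertical_fov"])
print(proj(d,[.387,-.214,.085]))
E
```

```text
9.8 [ 0.221  0.549  0.272  2.164 -0.314  0.469 -1.379] [ 0.3835 -0.2109  0.2081] x [ 0.855 -0.519 -0.005] yaw_y -121.26 z [-0.004  0.002 -1.   ] F [-1.1  1.  -0.5] open 55.7 ff 0.0
shift now-axes total [0.5  0.07 7.8 ] per row [0.1  0.01 1.56] turn total [0.001 0.005 0.004] shift target-axes [0.46 0.08 7.81]
[[-0.518, 0.812, 0.269, 0.452], [-0.855, -0.493, -0.161, -0.253], [0.001, -0.313, 0.95, 0.343], [0.0, 0.0, 0.0, 1.0]] 69.02902479687599
(np.float64(283.80267968683586), np.float64(199.30308488924527))
```

View pics/w1.png

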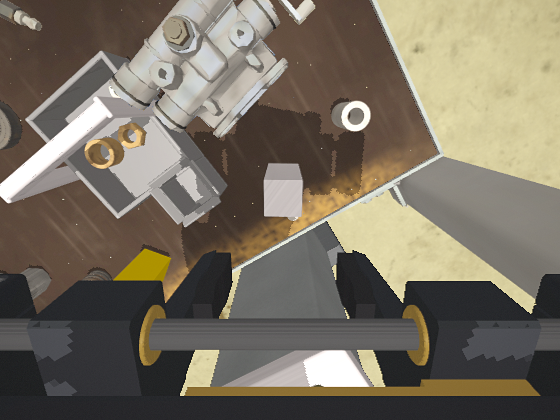

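The wrist view shows the plug's top face with corners at about (264,179), (302,178), (302,216) and (264,217). The pocket's lip corners are at about (150,187), (197,148), (227,185) and (183,226), and the pin is at (352,116).

```bash
python3 - <<'E'
from h import *
d=snapshot("wrist")
P=np.array([onz(d,*p,.085) for p in [(264,179),(302,178),(302,216),(264,217)]]);print(P.mean(0));e=P-np.roll(P,1,0);print(np.degrees(np.arctan2(e[:,1],e[:,0])).round(1),np.linalg.norm(e,axis=1))
P=np.array([onz(d,*p,.057) for p in [(150,187),(197,148),(227,185),(183,226)]]);print(P.mean(0));e=P-np.roll(P,1,0);print(np.degrees(np.arctan2(e[:,1],e[:,0])).round(1),np.linalg.norm(e,axis=1))
g=cv2.cvtColor(d["img"],cv2.COLOR_RGB2HSV)[165:230,250:315];m=((g[...,2]>140)&(g[...,1]<40)).astype(np.uint8)
c=max(cv2.findContours(m,0,1)[0],key=cv2.contourArea);print(cv2.minAreaRect(c),cv2.boundingRect(c))
E
python3 go.py .387 -.214 .13 -121.5 5
```

```text
[ 0.38789157 -0.21386997  0.085     ]
[ -32.4 -119.7  149.8   60.3] [0.03479667 0.03276692 0.03472918 0.03412308]
[ 0.43704343 -0.13782268  0.057     ]
[   3.2  -83.9 -175.1  100.9] [0.04885161 0.06109624 0.04354484 0.06293677]
((32.5, 27.0), (54.0, 39.0), 90.0) (13, 0, 40, 55)
shift now-axes total [0.54 0.06 7.9 ] per row [0.11 0.01 1.58] turn total [0.001 0.004 0.004] shift target-axes [0.51 0.07 7.9 ]
```

Request:
send_rows([
  {"x": 0.6, "y": 0.05, "z": 2.7, "rx": 0, "ry": 0.004, "rz": -0.01, "jaw": 5.6},
  {"x": 0, "y": 0, "z": 2.7, "rx": 0, "ry": 0, "rz": 0, "jaw": 5.6},
  {"x": 0, "y": 0, "z": 2.7, "rx": 0, "ry": 0, "rz": 0, "jaw": 5.6},
  {"x": 0, "y": 0, "z": 2.7, "rx": 0, "ry": 0, "rz": 0, "jaw": 5.6},
  {"x": 0, "y": 0, "z": 2.7, "rx": 0, "ry": 0, "rz": 0, "jaw": 5.6},
])

```text
clock: 10.4
tool_pos: [0.3887, -0.2149, 0.0738]
eef_rot: [0.964, -0.265, 0.001, 0.001]
contact_force: [0.8, 0.4, 0.4]
opening: 0.637
finger_force: 0.0
```

Request:
send_rows([
  {"x": 0, "y": 0, "z": 0, "rx": 0, "ry": 0, "rz": 0, "jaw": 5.6},
  {"x": 0, "y": 0, "z": 0, "rx": 0, "ry": 0, "rz": 0, "jaw": 2.5},
  {"x": 0, "y": 0, "z": 0, "rx": 0, "ry": 0, "rz": 0, "jaw": 2.5},
  {"x": 0, "y": 0, "z": 0, "rx": 0, "ry": 0, "rz": 0, "jaw": 2.5},
  {"x": 0, "y": 0, "z": 0, "rx": 0, "ry": 0, "rz": 0, "jaw": 2.5},
], grip_force=25)

```text
clock: 10.9
tool_pos: [0.3894, -0.2152, 0.0748]
eef_rot: [0.964, -0.265, 0.002, 0.001]
contact_force: [0.4, 0.3, 8.4]
opening: 0.385
finger_force: 24.7
```

```bash
python3 st.py
```

```text
10.9 [ 0.368  0.818  0.053  2.237 -0.411  0.091 -1.293] [ 0.3894 -0.2152  0.0748] x [ 0.86  -0.511  0.004] yaw_y -120.71 z [ 0.003 -0.003 -1.   ] F [0.4 0.3 8.4] open 33.9 ff 24.721305145940278
```

Request:
send_rows([
  {"x": 0, "y": 0, "z": -2, "rx": 0, "ry": 0, "rz": 0, "jaw": 2.5},
  {"x": 0, "y": 0, "z": -3, "rx": 0, "ry": 0, "rz": 0, "jaw": 2.5},
  {"x": 0, "y": 0, "z": -3, "rx": 0, "ry": 0, "rz": 0, "jaw": 2.5},
  {"x": 0, "y": 0, "z": -3, "rx": 0, "ry": 0, "rz": 0, "jaw": 2.5},
  {"x": 0, "y": 0, "z": -1, "rx": 0, "ry": 0, "rz": 0, "jaw": 2.5},
])

```text
clock: 11.4
tool_pos: [0.3895, -0.2151, 0.1961]
eef_rot: [0.964, -0.265, 0.003, 0.001]
contact_force: [0.8, -0.3, -2.0]
opening: 0.385
finger_force: 24.8
```

```bash
python3 st.py; python3 go.py .4376 -.131 .19 -85.5 5
```

```text
11.4 [ 0.231  0.576  0.264  2.166 -0.341  0.433 -1.343] [ 0.3895 -0.2151  0.1961] x [ 0.86  -0.511  0.006] yaw_y -120.73 z [ 0.004 -0.004 -1.   ] F [ 0.8 -0.3 -2. ] open 33.9 ff 24.76758539407456
shift now-axes total [-0.17 -9.69  0.6 ] per row [-0.03 -1.94  0.12] turn total [ 0.003 -0.005 -0.615] shift target-axes [ 5.46 -8.01  0.61]
```

Request:
send_rows([
  {"x": 0, "y": -1.9, "z": 0.1, "rx": 0, "ry": 0, "rz": 0, "jaw": 2.5},
  {"x": 0, "y": -2.6, "z": 0.1, "rx": 0, "ry": 0, "rz": 0, "jaw": 2.5},
  {"x": 0, "y": -2.6, "z": 0.1, "rx": 0, "ry": 0, "rz": 0, "jaw": 2.5},
  {"x": -0.2, "y": -2.6, "z": 0.1, "rx": 0.003, "ry": -0.005, "rz": -0.1, "jaw": 2.5},
  {"x": 0, "y": 0, "z": 0, "rx": 0, "ry": 0, "rz": -0.13, "jaw": 2.5},
])

```text
clock: 11.9
tool_pos: [0.4379, -0.1262, 0.1885]
eef_rot: [0.989, -0.147, -0.002, -0.002]
contact_force: [-0.4, -0.3, -0.6]
opening: 0.385
finger_force: 24.8
```

Request:
send_rows([
  {"x": 0, "y": 0, "z": 0, "rx": 0, "ry": 0, "rz": -0.13, "jaw": 2.5},
  {"x": 0, "y": 0, "z": 0, "rx": 0, "ry": 0, "rz": -0.13, "jaw": 2.5},
  {"x": 0, "y": 0, "z": 0, "rx": 0, "ry": 0, "rz": -0.125, "jaw": 2.5},
  {"x": 0, "y": 0, "z": 0, "rx": 0, "ry": 0, "rz": 0, "jaw": 2.5},
  {"x": 0, "y": 0, "z": 0, "rx": 0, "ry": 0, "rz": 0, "jaw": 2.5},
])

```text
clock: 12.4
tool_pos: [0.4361, -0.1302, 0.189]
eef_rot: [0.999, 0.038, -0.002, -0.002]
contact_force: [-0.7, -0.3, -1.2]
opening: 0.379
finger_force: 24.8
```

```bash
python3 st.py; python3 go.py .4376 -.131 .14 -85.5 5
python3 - <<'E'
from h import *
d=snapshot("wrist");cv2.imwrite("pics/w2.png",d["img"][:,:,::-1])
E
```

```text
12.4 [ 0.113  0.588  0.121  2.131 -0.166  0.435 -1.13 ] [ 0.4361 -0.1302  0.189 ] x [ 0.997  0.076 -0.003] yaw_y -85.67 z [-0.003  0.003 -1.   ] F [-0.7 -0.3 -1.2] open 33.4 ff 24.76745378902706
shift now-axes total [0.15 0.11 4.9 ] per row [0.03 0.02 0.98] turn total [-0.004  0.003 -0.003] shift target-axes [0.14 0.09 4.9 ]
```

View pics/w2.png

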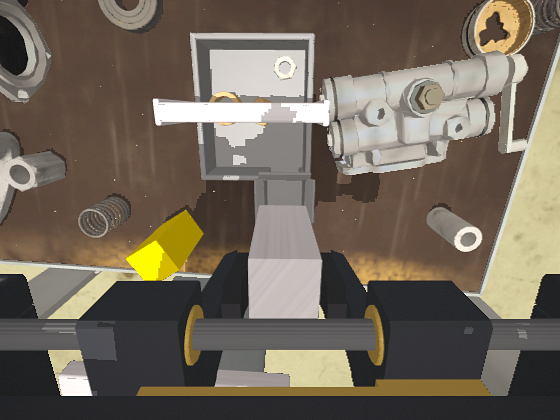

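The wrist view shows the held plug, the bar with ends at about (154,111) and (329,110), and the rim corners at (191,33), (315,34) and (201,180). The pocket (254..315, 175..220) is just behind the plug.

Run:
```python
from h import *
d=snapshot("wrist")
b=np.array([onz(d,*p,.128) for p in[(154.5,111),(328.5,110.5)]]);print(b,b.mean(0),np.degrees(np.arctan2(*(b[0]-b[1])[[1,0]])))
r=np.array([onz(d,*p,.05) for p in[(191,33),(315,34),(201,180)]]);print(r,np.degrees(np.arctan2(*(r[0]-r[1])[[1,0]])),np.degrees(np.arctan2(*(r[0]-r[2])[[1,0]])),np.linalg.norm(r[0]-r[1]),np.linalg.norm(r[0]-r[2]),"ctr",(r[1]+r[2])/2)
for x0 in((.511,-.0985,4.5),):
    w=np.radians(x0[2])
    def tp(x,y,z):return proj(d,[x0[0]+np.cos(w)*x-np.sin(w)*y,x0[1]+np.sin(w)*x+np.cos(w)*y,z])
    print([np.round(tp(*p)) for p in[(0,50,.128),(0,-50,.128),(60,50,0)]] and [np.round(tp(*p),1).tolist() for p in[(0,.053,.128),(0,-.053,.128),(.06,.05,.05),(.06,-.05,.05),(-.06,.05,.05),(-.06,-.0095,.05)]])
```

```text
[[ 0.50882078 -0.04538341  0.128     ]
 [ 0.51724471 -0.15137319  0.128     ]] [ 0.51303274 -0.0983783   0.128     ] 94.54424288416116
[[ 0.56757788 -0.04596392  0.05      ]
 [ 0.57432718 -0.14421205  0.05      ]
 [ 0.4486424  -0.05296593  0.05      ]] 93.92984650238357 3.369247089148741 0.09847968942143792 0.11914141040018658 ctr [ 0.51148479 -0.09858899  0.05      ]
[[155.1, 114.4], [328.0, 114.1], [188.5, 33.8], [314.3, 33.4], [201.4, 181.5], [266.3, 181.4]]
```

Request:
send_rows([
  {"x": 0.2, "y": 0, "z": 1.5, "rx": -0.004, "ry": 0.003, "rz": 0.005, "jaw": 2.5},
  {"x": 0, "y": 0, "z": 1.5, "rx": 0, "ry": 0, "rz": 0, "jaw": 2.5},
  {"x": 0, "y": 0, "z": 1, "rx": 0, "ry": 0, "rz": 0, "jaw": 2.5},
  {"x": 0, "y": 0, "z": 0.7, "rx": 0, "ry": 0, "rz": 0, "jaw": 2.5},
  {"x": 0, "y": 0, "z": 0.7, "rx": 0, "ry": 0, "rz": 0, "jaw": 2.5},
])

```text
clock: 13.0
tool_pos: [0.4385, -0.1301, 0.1349]
eef_rot: [0.999, 0.037, 0.0, 0.0]
contact_force: [0.3, -0.0, -0.9]
opening: 0.383
finger_force: 24.8
```

Request:
send_rows([
  {"x": 0, "y": 0, "z": 0.5, "rx": 0, "ry": 0, "rz": 0, "jaw": 2.5},
  {"x": 0, "y": 0, "z": 0.5, "rx": 0, "ry": 0, "rz": 0, "jaw": 2.5},
  {"x": 0, "y": 0, "z": 0.5, "rx": 0, "ry": 0, "rz": 0, "jaw": 2.5},
  {"x": 0, "y": 0, "z": 0.5, "rx": 0, "ry": 0, "rz": 0, "jaw": 2.5},
  {"x": 0, "y": 0, "z": 0.5, "rx": 0, "ry": 0, "rz": 0, "jaw": 2.5},
])

```text
clock: 13.5
tool_pos: [0.4385, -0.1301, 0.11]
eef_rot: [0.999, 0.037, 0.0, 0.0]
contact_force: [0.4, -0.7, -1.1]
opening: 0.385
finger_force: 24.8
```

```bash
python3 st.py
```

```text
13.5 [ 0.149  0.746  0.061  2.185 -0.193  0.215 -1.114] [ 0.4385 -0.1301  0.11  ] x [0.997 0.073 0.001] yaw_y -85.79 z [ 0.001 -0.001 -1.   ] F [ 0.4 -0.7 -1.1] open 33.9 ff 24.767516139690997
```

Request:
send_rows([
  {"x": 0, "y": 0, "z": 0.6, "rx": 0, "ry": 0, "rz": 0, "jaw": 2.5},
  {"x": 0, "y": 0, "z": 0.6, "rx": 0, "ry": 0, "rz": 0, "jaw": 2.5},
  {"x": 0, "y": 0, "z": 0.6, "rx": 0, "ry": 0, "rz": 0, "jaw": 2.5},
  {"x": 0, "y": 0, "z": 0.6, "rx": 0, "ry": 0, "rz": 0, "jaw": 2.5},
  {"x": 0, "y": 0, "z": 0.4, "rx": 0, "ry": 0, "rz": 0, "jaw": 2.5},
])

```text
clock: 14.0
tool_pos: [0.4383, -0.1301, 0.0817]
eef_rot: [0.999, 0.037, 0.0, 0.0]
contact_force: [-0.7, 0.2, -1.2]
opening: 0.383
finger_force: 24.8
```

```bash
python3 st.py
```

```text
14.0 [ 0.163  0.805  0.04   2.196 -0.198  0.143 -1.111] [ 0.4383 -0.1301  0.0817] x [ 0.997  0.073 -0.   ] yaw_y -85.79 z [ 0.    -0.001 -1.   ] F [-0.7  0.2 -1.2] open 33.8 ff 24.767542120534927
```

Request:
send_rows([
  {"x": 0, "y": 0, "z": 0.15, "rx": 0, "ry": 0, "rz": 0, "jaw": 2.5},
  {"x": 0, "y": 0, "z": 0, "rx": 0, "ry": 0, "rz": 0, "jaw": 4.4},
  {"x": 0, "y": 0, "z": 0, "rx": 0, "ry": 0, "rz": 0, "jaw": 4.4},
  {"x": 0, "y": 0, "z": 0, "rx": 0, "ry": 0, "rz": 0, "jaw": 4.4},
  {"x": 0, "y": 0, "z": -0.5, "rx": 0, "ry": 0, "rz": 0, "jaw": 4.4},
])

```text
clock: 14.5
tool_pos: [0.4383, -0.1301, 0.0857]
eef_rot: [0.999, 0.037, -0.0, 0.0]
contact_force: [-0.6, 1.1, 0.0]
opening: 0.498
finger_force: 0.0
```

Request:
send_rows([
  {"x": 0, "y": 0, "z": -2.5, "rx": 0, "ry": 0, "rz": 0, "jaw": 4.4},
  {"x": 0, "y": 0, "z": -2.5, "rx": 0, "ry": 0, "rz": 0, "jaw": 4.4},
  {"x": 0, "y": 0, "z": -3, "rx": 0, "ry": 0, "rz": 0, "jaw": 4.4},
  {"x": 0, "y": 0, "z": -3, "rx": 0, "ry": 0, "rz": 0, "jaw": 4.4},
  {"x": 0, "y": 0, "z": 0, "rx": 0, "ry": 0, "rz": 0, "jaw": 4.4},
])

```text
clock: 15.0
tool_pos: [0.4402, -0.1307, 0.1991]
eef_rot: [0.999, 0.037, 0.004, 0.001]
contact_force: [-0.1, -0.1, -0.1]
opening: 0.503
finger_force: 0.0
```

```bash
python3 st.py
python3 - <<'E'
from h import *
a=snapshot("wrist");s=snapshot("scene")
im=np.hstack([cv2.resize(a["img"],(400,300)),cv2.resize(s["img"][165:315,215:415],(400,300),interpolation=cv2.INTER_CUBIC)])
cv2.imwrite("pics/w3.png",im[:,:,::-1]);cv2.imwrite("pics/w3full.png",a["img"][:,:,::-1])
E
```

```text
15.0 [ 0.1    0.57   0.136  2.121 -0.166  0.452 -1.134] [ 0.4402 -0.1307  0.1991] x [0.997 0.073 0.007] yaw_y -85.8 z [ 0.007 -0.002 -1.   ] F [-0.1 -0.1 -0.1] open 44.3 ff 0.0
```

View pics/w3.png

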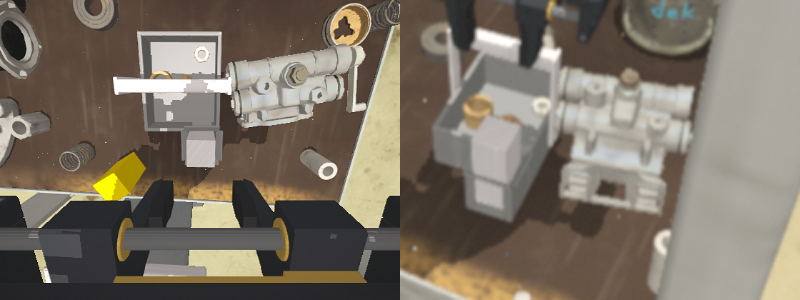

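Request:
send_rows([
  {"x": 1.4, "y": -0.6, "z": -0.2, "rx": 0, "ry": 0, "rz": -0.143, "jaw": 4.4},
  {"x": 1.4, "y": -0.8, "z": 0, "rx": 0, "ry": 0, "rz": -0.143, "jaw": 4.4},
  {"x": 1.3, "y": -1.0, "z": 0, "rx": 0, "ry": 0, "rz": -0.143, "jaw": 4.4},
  {"x": 1.2, "y": -1.2, "z": 0, "rx": 0, "ry": 0, "rz": -0.143, "jaw": 4.4},
  {"x": 0.9, "y": -1.3, "z": 0, "rx": 0, "ry": 0, "rz": -0.143, "jaw": 4.4},
])

```text
clock: 15.6
tool_pos: [0.4767, -0.0653, 0.1965]
eef_rot: [0.922, 0.387, -0.001, -0.0]
contact_force: [0.7, -0.1, 0.2]
opening: 0.502
finger_force: 0.0
```

Request:
send_rows([
  {"x": 0, "y": 0, "z": 0, "rx": 0, "ry": 0, "rz": -0.143, "jaw": 4.4},
  {"x": 0, "y": 0, "z": 0, "rx": 0, "ry": 0, "rz": -0.143, "jaw": 4.4},
  {"x": 0, "y": 0, "z": 0, "rx": 0, "ry": 0, "rz": -0.143, "jaw": 4.4},
  {"x": 0, "y": 0, "z": 0, "rx": 0, "ry": 0, "rz": -0.143, "jaw": 4.4},
  {"x": 0, "y": 0, "z": 0, "rx": 0, "ry": 0, "rz": -0.143, "jaw": 4.4},
])

```text
clock: 16.1
tool_pos: [0.4756, -0.066, 0.1964]
eef_rot: [0.728, 0.685, -0.001, -0.001]
contact_force: [0.0, -0.6, 0.2]
opening: 0.505
finger_force: 0.0
```

```bash
python3 st.py; python3 go.py .5125 -.0985 .16 4.3 5;python3 - <<'E'
from h import *
a=snapshot("wrist");cv2.imwrite("pics/w4.png",a["img"][:,:,::-1])
for p in[(.5125,-.0985,.128),(.4361,-.1306,.091)]:print(proj(a,p))
E
```

```text
16.1 [ 0.205  0.598 -0.255  2.044  0.283  0.534 -0.314] [ 0.4756 -0.066   0.1964] x [0.061 0.998 0.   ] yaw_y -3.5 z [-0.002  0.    -1.   ] F [ 0.  -0.6  0.2] open 44.5 ff 0.0
shift now-axes total [-3.02  3.89  3.63] per row [-0.6   0.78  0.73] turn total [-0.002 -0.    -0.136] shift target-axes [-3.52  3.43  3.64]
(np.float64(336.76197826584854), np.float64(266.05354002829046))
(np.float64(245.03590150559504), np.float64(282.4989447653621))
```

View pics/w4.png

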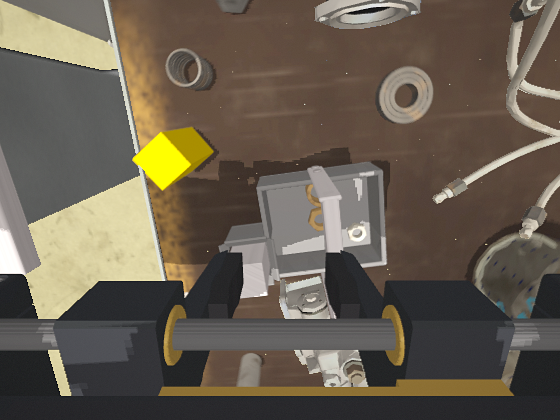

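The view shows the plug in its pocket at (250,270) and the bar from (322,170) down to about (333,250), where predicted. Next I align with the bar and go down onto it.

Request:
send_rows([
  {"x": 0, "y": 0, "z": 0, "rx": -0.002, "ry": 0, "rz": -0.136, "jaw": 4.4},
  {"x": -1.75, "y": 1.7, "z": 0, "rx": 0, "ry": 0, "rz": 0, "jaw": 4.4},
  {"x": -1.75, "y": 1.7, "z": 0, "rx": 0, "ry": 0, "rz": 0, "jaw": 4.4},
  {"x": 0, "y": 0, "z": 1.5, "rx": 0, "ry": 0, "rz": 0, "jaw": 4.4},
  {"x": 0, "y": 0, "z": 1.5, "rx": 0, "ry": 0, "rz": 0, "jaw": 4.4},
])

```text
clock: 16.65
tool_pos: [0.5131, -0.0994, 0.1665]
eef_rot: [0.684, 0.73, 0.001, 0.001]
contact_force: [-0.5, -0.1, -0.0]
opening: 0.498
finger_force: 0.0
```

```bash
python3 st.py; python3 go.py .5125 -.0985 .112 4.3 5
```

```text
16.65 [ 0.274  0.691 -0.279  1.952  0.346  0.543 -0.178] [ 0.5131 -0.0994  0.1665] x [-0.065  0.998 -0.   ] yaw_y 3.7 z [ 0.002  0.    -1.   ] F [-0.5 -0.1 -0. ] open 43.9 ff 0.0
shift now-axes total [ 0.09 -0.06  5.45] per row [ 0.02 -0.01  1.09] turn total [ 0.002  0.    -0.01 ] shift target-axes [ 0.09 -0.05  5.45]
```

Request:
send_rows([
  {"x": 0.1, "y": -0.05, "z": 1.4, "rx": 0.002, "ry": 0, "rz": -0.01, "jaw": 4.4},
  {"x": 0, "y": 0, "z": 1.4, "rx": 0, "ry": 0, "rz": 0, "jaw": 4.4},
  {"x": 0, "y": 0, "z": 1.4, "rx": 0, "ry": 0, "rz": 0, "jaw": 4.4},
  {"x": 0, "y": 0, "z": 1.2, "rx": 0, "ry": 0, "rz": 0, "jaw": 4.4},
  {"x": 0, "y": 0, "z": 0, "rx": 0, "ry": 0, "rz": 0, "jaw": 4.4},
])

```text
clock: 17.15
tool_pos: [0.511, -0.0976, 0.1118]
eef_rot: [0.679, 0.734, -0.001, -0.001]
contact_force: [-0.6, 0.6, -0.3]
opening: 0.501
finger_force: 0.0
```

Request:
send_rows([
  {"x": 0, "y": 0, "z": 0, "rx": 0, "ry": 0, "rz": 0, "jaw": 2.5},
  {"x": 0, "y": 0, "z": 0, "rx": 0, "ry": 0, "rz": 0, "jaw": 1.8},
  {"x": 0, "y": 0, "z": 0, "rx": 0, "ry": 0, "rz": 0, "jaw": 0.8},
  {"x": 0, "y": 0, "z": 0, "rx": 0, "ry": 0, "rz": 0, "jaw": 0.4},
  {"x": 0, "y": 0, "z": 0, "rx": 0, "ry": 0, "rz": 0, "jaw": 0},
], grip_force=20)

```text
clock: 17.65
tool_pos: [0.5128, -0.0979, 0.1143]
eef_rot: [0.679, 0.734, 0.0, 0.001]
contact_force: [-0.3, -0.6, 2.7]
opening: 0.133
finger_force: 20.0
```

Request:
send_rows([
  {"x": 0, "y": 0, "z": 0, "rx": 0, "ry": 0, "rz": 0, "jaw": 0},
  {"x": 0, "y": 0, "z": 0, "rx": 0, "ry": 0, "rz": 0, "jaw": 0},
  {"x": 0, "y": 0, "z": 0, "rx": 0, "ry": 0, "rz": 0, "jaw": 0},
  {"x": 0, "y": 0, "z": 0, "rx": 0, "ry": 0, "rz": 0, "jaw": 0},
  {"x": 0, "y": 0, "z": 0, "rx": 0, "ry": 0, "rz": 0, "jaw": 0},
], grip_force=58)

```text
clock: 18.15
tool_pos: [0.5128, -0.0979, 0.1143]
eef_rot: [0.679, 0.734, 0.0, 0.001]
contact_force: [-0.7, 0.2, 5.3]
opening: 0.125
finger_force: 58.0
```

```bash
python3 st.py
```

```text
18.15 [ 0.236  0.777 -0.224  1.987  0.397  0.418 -0.212] [ 0.5128 -0.0979  0.1143] x [-0.078  0.997 -0.001] yaw_y 4.5 z [ 0.001 -0.001 -1.   ] F [-0.7  0.2  5.3] open 11.0 ff 57.99483999609947
```

Request:
send_rows([
  {"x": 0, "y": 0, "z": -0.5, "rx": 0, "ry": 0, "rz": 0, "jaw": 0},
  {"x": 0, "y": 0, "z": -1, "rx": 0, "ry": 0, "rz": 0, "jaw": 0},
  {"x": 0.1, "y": 0, "z": -1.5, "rx": 0, "ry": 0, "rz": 0, "jaw": 0},
  {"x": 0.2, "y": 0, "z": -2, "rx": 0, "ry": 0, "rz": 0, "jaw": 0},
  {"x": 0.4, "y": 0, "z": -2, "rx": 0, "ry": 0, "rz": 0, "jaw": 0},
])

```text
clock: 18.65
tool_pos: [0.5109, -0.0912, 0.1843]
eef_rot: [0.679, 0.734, -0.001, -0.0]
contact_force: [0.2, -1.3, -6.5]
opening: 0.125
finger_force: 58.1
```

Request:
send_rows([
  {"x": 0.4, "y": 0, "z": -2, "rx": 0, "ry": 0, "rz": 0, "jaw": 0},
  {"x": 0.4, "y": 0, "z": -2, "rx": 0, "ry": 0, "rz": 0, "jaw": 0},
  {"x": 0.4, "y": 0, "z": -2, "rx": 0, "ry": 0, "rz": 0, "jaw": 0},
  {"x": 0.4, "y": 0, "z": -2, "rx": 0, "ry": 0, "rz": 0, "jaw": 0},
  {"x": 0.4, "y": 0, "z": -2, "rx": 0, "ry": 0, "rz": 0, "jaw": 0},
])

```text
clock: 19.15
tool_pos: [0.509, -0.0707, 0.2845]
eef_rot: [0.679, 0.734, -0.001, -0.0]
contact_force: [0.7, 0.1, -6.8]
opening: 0.129
finger_force: 58.1
```

Request:
send_rows([
  {"x": 0.4, "y": 0, "z": -2, "rx": 0, "ry": 0, "rz": 0, "jaw": 0},
  {"x": 0.3, "y": 0, "z": -1.5, "rx": 0, "ry": 0, "rz": 0, "jaw": 0},
  {"x": 0.2, "y": 0, "z": -1, "rx": 0, "ry": 0, "rz": 0, "jaw": 0},
  {"x": 0, "y": 0, "z": -0.5, "rx": 0, "ry": 0, "rz": 0, "jaw": 0},
  {"x": 0, "y": 0, "z": 0, "rx": 0, "ry": 0, "rz": 0, "jaw": 0},
])

```text
clock: 19.65
tool_pos: [0.5093, -0.062, 0.3339]
eef_rot: [0.679, 0.734, -0.0, 0.0]
contact_force: [1.0, 0.7, -7.6]
opening: 0.127
finger_force: 58.1
```

```bash
python3 st.py
python3 - <<'E'
from h import *
s=get_state();M=R.from_quat(s["eef_rot"]).as_matrix()
w=np.radians(4.5);d=np.array([-.74,-.67,0]);Z=R.from_euler('z',w).as_matrix();ax=Z@np.cross([0,0,1],d);ax/=np.linalg.norm(ax)
print("tool axis",(M.T@ax).round(3))
a=snapshot("wrist");s=snapshot("scene")
cv2.imwrite("pics/w5.png",np.hstack([cv2.resize(a["img"],(400,300)),cv2.resize(s["img"][100:310,140:420],(400,300))])[:,:,::-1])
E
```

```text
19.65 [ 0.283  0.453 -0.386  1.776  0.205  0.952 -0.109] [ 0.5093 -0.062   0.3339] x [-0.079  0.997 -0.001] yaw_y 4.51 z [ 0.    -0.001 -1.   ] F [ 1.   0.7 -7.6] open 11.2 ff 58.106046728789806
tool axis [-0.741  0.671  0.001]
```

View pics/w5.png

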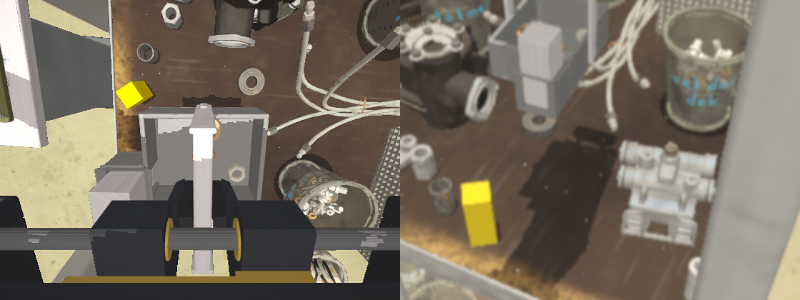

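Request:
send_rows([
  {"x": 0, "y": 0, "z": 0, "rx": -0.02, "ry": 0.018, "rz": 0, "jaw": 0},
  {"x": 0, "y": 0, "z": 0, "rx": -0.04, "ry": 0.036, "rz": 0, "jaw": 0},
  {"x": 0, "y": 0, "z": 0, "rx": -0.04, "ry": 0.036, "rz": 0, "jaw": 0},
  {"x": 0, "y": 0, "z": 0, "rx": -0.04, "ry": 0.036, "rz": 0, "jaw": 0},
  {"x": 0, "y": 0, "z": 0, "rx": -0.04, "ry": 0.036, "rz": 0, "jaw": 0},
])

```text
clock: 20.25
tool_pos: [0.5087, -0.0624, 0.3332]
eef_rot: [0.674, 0.729, 0.121, 0.002]
contact_force: [0.4, -0.3, -6.6]
opening: 0.13
finger_force: 58.0
```

Request:
send_rows([
  {"x": 0, "y": 0, "z": 0, "rx": -0.04, "ry": 0.036, "rz": 0, "jaw": 0},
  {"x": 0, "y": 0, "z": 0, "rx": -0.04, "ry": 0.036, "rz": 0, "jaw": 0},
  {"x": 0, "y": 0, "z": 0, "rx": -0.04, "ry": 0.036, "rz": 0, "jaw": 0},
  {"x": 0, "y": 0, "z": 0, "rx": -0.04, "ry": 0.036, "rz": 0, "jaw": 0},
  {"x": 0, "y": 0, "z": 0, "rx": -0.04, "ry": 0.036, "rz": 0, "jaw": 0},
])

```text
clock: 20.75
tool_pos: [0.5084, -0.0628, 0.3331]
eef_rot: [0.657, 0.71, 0.253, 0.004]
contact_force: [0.5, 0.1, -6.9]
opening: 0.126
finger_force: 58.0
```

Request:
send_rows([
  {"x": 0, "y": 0, "z": 0, "rx": -0.03, "ry": 0.027, "rz": 0, "jaw": 0},
  {"x": 0, "y": 0, "z": 0, "rx": 0, "ry": 0, "rz": 0, "jaw": 0},
  {"x": 0, "y": 0, "z": 0, "rx": 0, "ry": 0, "rz": 0, "jaw": 0},
  {"x": 0, "y": 0, "z": 0, "rx": 0, "ry": 0, "rz": 0, "jaw": 0},
  {"x": 0, "y": 0, "z": 0, "rx": 0, "ry": 0, "rz": 0, "jaw": 0},
])

```text
clock: 21.25
tool_pos: [0.5098, -0.0613, 0.3341]
eef_rot: [0.653, 0.707, 0.272, 0.004]
contact_force: [0.3, -0.1, -7.0]
opening: 0.121
finger_force: 58.0
```

```bash
python3 st.py
python3 - <<'E'
from h import *
a=snapshot("wrist");s=snapshot("scene");t=snapshot("top")
cv2.imwrite("pics/w6.png",np.hstack([cv2.resize(a["img"],(400,300)),cv2.resize(s["img"][80:230,180:380],(400,300),interpolation=cv2.INTER_CUBIC)])[:,:,::-1])
E
```

```text
21.25 [ 0.876  0.482 -0.824  2.037 -0.238  0.451  0.449] [ 0.5098 -0.0613  0.3341] x [-0.148  0.925  0.349] yaw_y 0.03 z [ 0.361  0.379 -0.852] F [ 0.3 -0.1 -7. ] open 10.7 ff 58.01400225609541
```

View pics/w6.png

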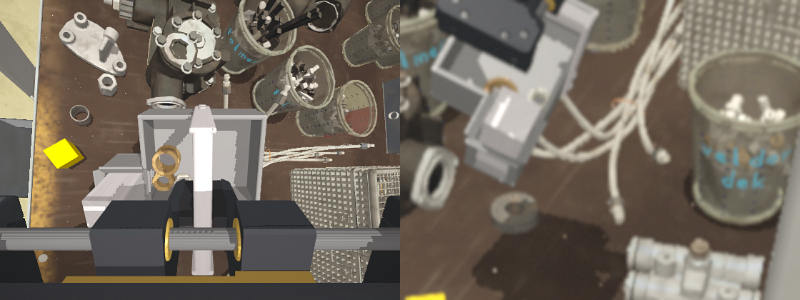

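The wrist view shows the two brown parts against the -x wall at about (167,157) and (163,178) in the half-size picture. The scene view shows the pale nut at (538,97) along the -y wall. I'll wait a moment, then measure the positions in the tote's frame by colour mask.

Request:
send_rows([
  {"x": 0, "y": 0, "z": 0, "rx": 0, "ry": 0, "rz": 0, "jaw": 0},
  {"x": 0, "y": 0, "z": 0, "rx": 0, "ry": 0, "rz": 0, "jaw": 0},
  {"x": 0, "y": 0, "z": 0, "rx": 0, "ry": 0, "rz": 0, "jaw": 0},
  {"x": 0, "y": 0, "z": 0, "rx": 0, "ry": 0, "rz": 0, "jaw": 0},
  {"x": 0, "y": 0, "z": 0, "rx": 0, "ry": 0, "rz": 0, "jaw": 0},
])

```text
clock: 21.9
tool_pos: [0.5095, -0.0618, 0.3338]
eef_rot: [0.653, 0.707, 0.272, 0.004]
contact_force: [0.7, 0.7, -6.4]
opening: 0.124
finger_force: 58.0
```

```bash
cat > parts.py <<'E'
from h import *
s=get_state();M=R.from_quat(s["eef_rot"]).as_matrix()
w=np.radians(4.5);M0=np.column_stack([[-np.sin(w),np.cos(w),0],[np.cos(w),np.sin(w),0],[0,0,-1]]);Z=R.from_euler('z',w).as_matrix()
Rt=M@M0.T@Z;o=s["tool_pos"]+M@M0.T@(np.array([.5125,-.0985,0])-[.5128,-.0979,.1143])
print("tote",o.round(3),"tilt",np.arccos(Rt[2,2]).round(3),"low foot",(o+Rt@[-.102,-.05,0]).round(3))
def tot(d,u,v,z): # ray -> tote frame plane z
    c,r=ray(d,u,v);c=Rt.T@(c-o);r=Rt.T@r;return c+r*(z-c[2])/r[2]
for n in("wrist","scene"):
    d=snapshot(n);h=cv2.cvtColor(d["img"],cv2.COLOR_RGB2HSV).astype(int)
    ins=cv2.fillPoly(np.zeros(h.shape[:2],np.uint8),[np.array([proj(d,o+Rt@np.array([x,y,.015])) for x,y in[(-.055,-.045),(.055,-.045),(.055,.045),(-.055,.045)]]).astype(np.int32)],1)
    for nm,m in(("brown",(h[...,0]<25)&(h[...,1]>70)&(h[...,2]>60)),("pale",(h[...,2]>205)&(h[...,1]<45))):
        k,l,st,c=cv2.connectedComponentsWithStats((m&(ins>0)).astype(np.uint8))
        for i in range(1,k):
            if st[i,4]>8:print(n,nm,st[i].tolist(),c[i].round(0),(tot(d,*c[i],.012)*1000).round(0)[:2],h[l==i].mean(0).round(0))
E
python3 parts.py
```

```text
tote [ 0.551 -0.019  0.236] tilt 0.551 low foot [ 0.464 -0.065  0.179]
wrist brown [216, 203, 37, 62, 1403] [233. 233.] [-43. -17.] [ 18. 120. 166.]
wrist pale [265, 159, 38, 106, 2818] [284. 212.] [0. 2.] [  4.   4. 246.]
wrist pale [321, 163, 35, 1, 35] [338. 163.] [42. 42.] [ 15.  10. 208.]
wrist pale [248, 243, 18, 7, 61] [256. 246.] [-24. -29.] [ 21.  26. 236.]
scene brown [222, 119, 16, 7, 62] [229. 122.] [-29.  -0.] [ 17.  96. 159.]
scene pale [243, 124, 4, 7, 15] [244. 127.] [-25. -28.] [ 20.  19. 211.]
scene pale [228, 127, 9, 11, 48] [232. 132.] [-44. -13.] [ 12.  11. 228.]
```

```bash
cat >> parts.py <<'E'
print("---")
d=snapshot("wrist");h=cv2.cvtColor(d["img"],cv2.COLOR_RGB2HSV).astype(int)
m=((h[...,0]<25)&(h[...,1]>70)&(h[...,2]>60)).astype(np.uint8);m[:195]=0;m[270:]=0;m[:,:205]=0;m[:,262:]=0
for r in range(198,270,4):
    x=np.where(m[r])[0];print(r,(x.min(),x.max(),len(x)) if len(x) else "")
for u,v in((233,203),(233,220),(233,235),(231,250),(231,265)):
    print(u,v,[(tot(d,u,v,z)*1000).round(0)[:2].tolist() for z in(.012,.018,.028)])
E
python3 parts.py|sed -n '/---/,$p'
```

```text
---
198 
202 
206 (np.int64(224), np.int64(245), 22)
210 (np.int64(221), np.int64(249), 29)
214 (np.int64(218), np.int64(251), 34)
218 (np.int64(215), np.int64(252), 21)
222 (np.int64(213), np.int64(252), 19)
226 (np.int64(212), np.int64(251), 20)
230 (np.int64(213), np.int64(250), 27)
234 (np.int64(214), np.int64(249), 36)
238 (np.int64(217), np.int64(247), 31)
242 (np.int64(218), np.int64(243), 26)
246 (np.int64(216), np.int64(243), 26)
250 (np.int64(214), np.int64(245), 18)
254 (np.int64(212), np.int64(243), 19)
258 (np.int64(215), np.int64(241), 27)
262 (np.int64(217), np.int64(239), 23)
266 (np.int64(220), np.int64(237), 18)
233 203 [[-41.0, 9.0], [-40.0, 11.0], [-39.0, 14.0]]
233 220 [[-42.0, -5.0], [-41.0, -3.0], [-39.0, 0.0]]
233 235 [[-43.0, -19.0], [-42.0, -16.0], [-40.0, -12.0]]
231 250 [[-45.0, -33.0], [-44.0, -30.0], [-42.0, -25.0]]
231 265 [[-46.0, -47.0], [-45.0, -44.0], [-43.0, -38.0]]
```

Measured in the tote's frame, all three parts are within about 50 mm of the corner, the tilt is 0.55 rad, and the low foot is at 0.18 m. Handing in.

```bash
python3 -c "
from plant import *
print(finish_job())"
```

```text
the job is handed in; nothing more can be done
None
```

The job is handed in, but the hand-in returned no verdict. The plug was set in its pocket while the tote stood flat, and the tote is held by the bar, still, tilted about 32° with its lowest corner about 18 cm up. Both nuts and the bush measured within about 50 mm of the corner. The pin and spring were not touched, and the clock was at about 22 s.

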